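Load the analyser tray in reverse order

ROBOT

A 6-joint arm with a two-finger parallel gripper is mounted at the origin on the work surface. World frame = base frame: x ahead of the robot, y to its left, z up, the work surface at z = 0. Lengths are in m, angles in rad, forces in N, time in s.
With the tool pointing down it reaches from about 0.3 to 0.875 m from the base axis. Payload 6.4 kg.
Tool frame: the origin (TCP) lies on the centre line of the jaws, within the pads' length; the fingertips stand 8 mm ahead of it and the grasp point (between the pads) lies 11 mm behind it (r.tips_ahead is the distance from the TCP to the fingertips, in m); z points along the fingers, y is the direction in which the jaws open and shut (so a half turn about z gives the same grasp; the last joint's range is limited). The gripper opens to 85 mm and grips with 20 to 120 N. Pads are 22 mm wide; open, the fingers measure 114 mm over their backs; the gripper's body (76 mm by 85 mm) begins 54 mm behind the grasp point. The pads swing forward as they close: fully open they stand 13 mm farther back than shut.
Start: joints at [1.095, 0.181, 1.607, -0, 1.354, -0.206], TCP at [0.153, 0.554, 0.239] pointing down, gripper open.
Joint ranges: [-2.99, 2.99], [-0.89, 2.07], [0.3, 2.58], [-1.14, 4.28], [0, 2.63], [-3.12, 3.12]. Speed limits (rad/s): [2.57, 2.57, 3.01, 3.14, 3.14, 3.14].

INTERFACE

Orientations are given as a 3x3 rotation matrix whose columns are the frame's x, y, z axes.
In Python, from bench import r gives the robot as it stands.
- The arm moves only by the shell command python3 -m inch 'ROWS' [FORCE]. ROWS is JSON, a list of rows, each a list of 3 entries, a list of its own where there are three numbers: the closure, from 0 (fully open) to 1 (shut), then the shift along the tool's x, y, z in units of 400 mm (1.0 is 400 mm), then the turn about the tool's z in units of 90 degrees (1.0 is 90 degrees). In form: [[jaw, [dx, dy, dz], turn], ...]. A call has 1 to 5 rows; each row is the pose to reach, as a shift and turn from the pose commanded when the call began, along the tool's axes at that moment; what a row does not reach only later rows make up. A row lasts 1/12 s, in which the tool goes at most 41.7 mm and 7.16 degrees, less where a joint would pass 70% of its speed; a pose out of reach is approached as far as the arm can. A call with a number of a shift or a turn outside -1 to 1 is refused whole. A call with a gripper value outside its range is refused whole. The fingers move at their own pace and stop on an object; FORCE is the grip in N (left out, the last holds). Time passes only in rows, so rows that repeat a pose let the fingers close. It gives the time, the measured TCP pose, the force and the opening at its end, in the units of the state.
- r.state(): the state, without advancing time (a new reading comes with each control period).
- r.read_camera(name): name is "scene" or "side" or "wrist"; returns (picture, depth): 384x512x3 uint8, red, green, blue; 384x512 float32, m along the optical axis (not along the pixel's ray), 0 where there is no reading.
- r.camera_info(name): a dict with "vertical_fov" (degrees; the focal length in pixels is half the picture's height over the tangent of half this angle, whatever the lens; pixels are square), "cx", "cy" (the principal point, pixels), "R" (3x3) and "t" (3): a world point X has camera coordinates R X + t; the wrist camera has in their place "mount" (4x4, takes a point from camera to tool coordinates, whose origin is the TCP and whose axes are the flange's). Camera axes: x right, y down, z forward; pixel columns grow to the right and rows downward; lengths in m; the calibration is good to about 2 mm. The wrist camera is an equidistant fisheye: a pixel r from the principal point sees the ray r / f radians off the axis. A picture is of the moment at which its call begins: read the wrist's pose just before it. camera_info takes no time and is no camera call.
- r.sign_off(): hands the job in, once; it reports no verdict.
Trained networks look in the newest picture that a camera, given by its name, has taken for a name from the list of things; names that differ only in an ending like _2 or _b are one class to them, and where a whole thing is asked for, a point or a joint stands for the part that bears it (a point fixed in the world has none). Each returns a list of dicts, best first, with "conf" (0 to 1); they miss things now and then, are a little off and sometimes report something else, mostly with a low value. They report only what shows in the picture. A call takes as long as a camera call. They do not tell look-alikes from the thing itself.
- r.cut_out(camera, target): "mask" (384x512 bool, what is visible of it) and "xy" ([column, row] in pixels, amid what is visible of it).
The state is a dict: "time_s": time; "q": joint angles; "joint_velocities": joint speeds; "effort": joint torques, N m; "eef_pos": TCP position; "tcp_rot": TCP orientation; "contact_force": force on the tool from outside, world axes, zero at the start; "ft_torque": the same for the moment, N m; "grip_width": finger opening in m.
Only numpy, scipy, OpenCV 4.12 (cv2) and the standard library are available. Lean on these libraries where they do the work, as an engineer would, in place of code of your own. Each camera call takes 0.05 s, during which the arm holds its last target.

TASK

Move the four sample cells from the white preparation rack into the four places of the aluminium analyser tray in reverse order, because the tray goes into the analyser with its handle last: the cell nearest the rack's handle goes to the place farthest from the tray's handle, the next one to the next place, and so on, until the cell farthest from the rack's handle stands nearest the tray's handle. Keep the cells upright, set each down gently without dropping it so that it stands flat in the middle of its place, and do not shove or knock over anything else on the bench.

Things in the scene. Friction and masses are not known exactly. Their poses are not given: they have to be found in the camera images.
- mid_short (a point): short, wide bare-aluminium sample cell: plain upright cylinder 40 mm across, 40 mm high, flat top with a clear window. Solid and closed, about 90 g. Loose. This point lies on its axis, 20 mm above its underside; z points up along the axis. Any yaw is the same.
- mid_tall (a point): tall steel sample cell: plain upright cylinder 36 mm across, 56 mm high, flat top with a dark ring line. Solid and closed, about 110 g. Loose. This point lies on its axis, 28 mm above its underside; z points up along the axis. Any yaw is the same.
- mid_domed (a point): white plastic sample cell with a rounded dome: 34 mm across, straight sides up to 34 mm, 48 mm high over the dome. Solid and closed, about 60 g. Loose. This point lies on its axis, 24 mm above its underside; z points up along the axis. Any yaw is the same.
- mid_necked (a point): white plastic sample cell with a narrow neck: body 38 mm across and straight up to 34 mm, then a neck 22 mm across up to its 50 mm top. Solid and closed, about 70 g. Loose. This point lies on its axis, 25 mm above its underside; z points up along the axis. Any yaw is the same.
- well_short: the square black well in the rack in which the short cell stands at the start; fixed in the rack, 60 mm square, rim 3 mm above its floor. Origin: centre of its underside, floor 4 mm above it. Axes parallel to the rack's. It only marks where that cell came from; the four cells and their wells are in any order along the rack.
- well_tall: the square black well in the rack in which the tall cell stands at the start; fixed in the rack, 60 mm square, rim 3 mm above its floor. Origin: centre of its underside, floor 4 mm above it. Axes parallel to the rack's. It only marks where that cell came from; the four cells and their wells are in any order along the rack.
- well_domed: the square black well in the rack in which the domed cell stands at the start; fixed in the rack, 60 mm square, rim 3 mm above its floor. Origin: centre of its underside, floor 4 mm above it. Axes parallel to the rack's. It only marks where that cell came from; the four cells and their wells are in any order along the rack.
- well_necked: the square black well in the rack in which the necked cell stands at the start; fixed in the rack, 60 mm square, rim 3 mm above its floor. Origin: centre of its underside, floor 4 mm above it. Axes parallel to the rack's. It only marks where that cell came from; the four cells and their wells are in any order along the rack.
- rack: White plastic preparation rack, fixed, 262 x 84 mm. Four black wells in a row along its x axis, centres at x = -93, -31, 31, 93 mm, y = 0; floors 10 mm above the table, rims 13 mm. Black hoop handle, 34 mm high, at the +x end only (x = 139 mm). Origin: centre of underside, on the table; z up. Any yaw, left or right. Small loose things stand 105 mm beside the row line.
- tray: Aluminium analyser tray, fixed, empty, 262 x 74 mm. Four places (58 mm clear squares, ringed) in a row along its x axis, centres at x = -93, -31, 31, 93 mm, y = 0; floors 10 mm above the table, rims 13 mm. Black hoop handle, 34 mm high, at the +x end only (x = 139 mm). Origin: centre of underside, on the table; z up. Any yaw, opposite the rack. Small loose things stand 105 mm beside the row line.
Things that resemble listed ones, but are neither listed nor needed, are in the scene too. What is shaped like the part that bears mid_short but yellow is not meant.

How it is judged:
By the outcome, as a careful person would: the job done as asked, in the order asked, and still so for the second after the job is handed in, with the robot touching nothing.
It also fails if it takes over 106 s, if anything falls off the work surface, if the arm or the gripper's body presses on something with over 40 N, if the wrist force passes 120 N, or if a joint passes its speed limit or range.

## Working session

There is one attempt and no reset: what is moved stays moved. The work goes in short steps, Python scripts to look and compute and a shell command to move; the robot and the scene stay as the last step left them, time stands still between calls to the robot, and variables do not carry over. Pictures are saved under pics/ and viewed, and the job is handed in when it is done.

```bash
ls; mkdir -p pics
cat > h.py <<'E'
import numpy as np, cv2
from bench import r
def cam(n):
    c=r.camera_info(n); f=192/np.tan(np.radians(c["vertical_fov"])/2); return c,f
def world(n,depth):
    c,f=cam(n); v,u=np.mgrid[0:384,0:512]
    P=np.stack([(u-c["cx"])/f*depth,(v-c["cy"])/f*depth,depth],-1)
    return (P-np.array(c["t"]))@np.array(c["R"])
E
python3 - <<'E'
from h import *
for n in("scene","side","wrist"):
    s=r.state(); p,d=r.read_camera(n); cv2.imwrite(f"pics/{n}0.png",p[:,:,::-1]); np.savez(f"{n}0.npz",p=p,d=d)
    print(n,cam(n))
print(s)
E
```

```text
pics
scene ({'vertical_fov': 55.41915508836337, 'cx': 257.53673343474685, 'cy': 194.46894289725626, 'R': array([[-4.00623331e-01,  9.16242839e-01,  7.69427458e-05],
       [ 5.07318394e-01,  2.21892763e-01, -8.32701416e-01],
       [-7.62973783e-01, -3.33560581e-01, -5.53722264e-01]]), 't': array([ 0.20358155, -0.21674544,  1.36629814])}, np.float64(365.5576242697166))
side ({'vertical_fov': 55.373498441600084, 'cx': 250.0101230103878, 'cy': 189.4456916200965, 'R': array([[-0.99770654, -0.06516627,  0.01830355],
       [-0.06140825,  0.75767668, -0.64973462],
       [ 0.02847261, -0.64936847, -0.75994072]]), 't': array([0.50395373, 0.04242071, 0.91266363])}, np.float64(365.9116989792084))
wrist ({'vertical_fov': 65.70646984690485, 'cx': 255.8887950004101, 'cy': 194.01849839152166, 'mount': array([[ 2.68883410e-04, -9.56355850e-01, -2.92204406e-01,
         7.58866296e-02],
       [ 9.99999841e-01,  1.12373954e-04,  5.52400566e-04,
        -3.81397896e-04],
       [-4.95455349e-04, -2.92204508e-01,  9.56355729e-01,
        -1.36198002e-01],
       [ 0.00000000e+00,  0.00000000e+00,  0
[... 165 characters left out ...]
e-05,
        1.35381353e+00, -2.06299383e-01]), 'joint_velocities': array([-0.00112701, -0.00258602, -0.00293559,  0.00024891,  0.00026757,
       -0.00034487]), 'effort': array([ 3.93111777e-04, -4.45881593e+01, -3.52232802e+01, -3.96141650e-04,
        4.13292000e-03,  3.53242854e-05]), 'eef_pos': array([0.1530262 , 0.55374998, 0.23845728]), 'tcp_rot': array([[-9.63822626e-01,  2.66543481e-01, -7.19984440e-04],
       [ 2.66544279e-01,  9.63821570e-01, -1.45903552e-03],
       [ 3.05040128e-04, -1.59815918e-03, -9.99998676e-01]]), 'contact_force': array([ 0.48864206,  0.49130086, -0.14621226]), 'ft_torque': array([-0.01529392,  0.00273013,  0.02467632]), 'grip_width': 0.08528331164012742}
```

View pics/scene0.png

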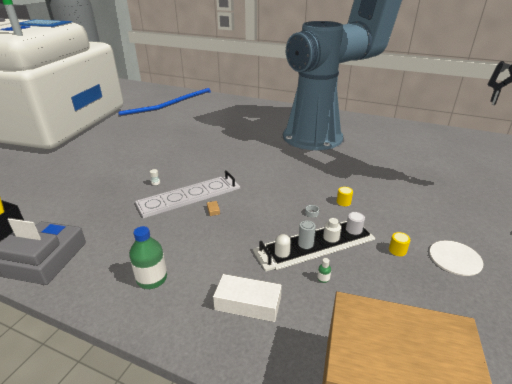

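View pics/side0.png

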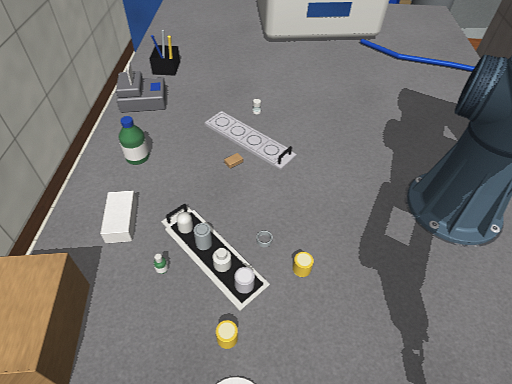

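View pics/wrist0.png

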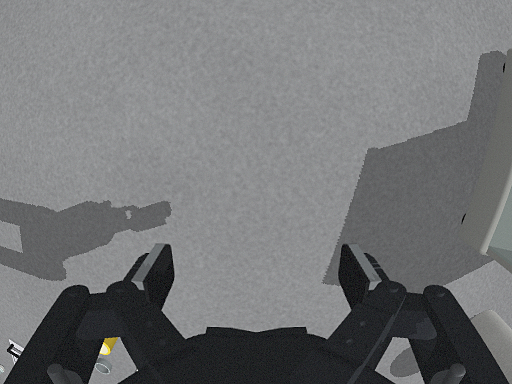

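Scene and side both show the rack (scene ~(315,245)) ordered from its handle (265,250) as domed, tall, necked, short. The tray is at ~(188,195) with its handle at (231,178). Next I'll measure them.

```bash
cat > m.py <<'E'
from h import *
import sys
for n in("scene","side"):
    z=np.load(f"{n}0.npz"); d=z["d"]; W=world(n,d); ok=d>0
    print(n)
    for k in ("mid_domed","mid_tall","mid_necked","mid_short","rack","tray"):
        for o in r.cut_out(n,k)[:2]:
            m=o["mask"]&ok; P=W[m]
            if len(P)<10: continue
            if k in("rack","tray"):
                sel=P[(P[:,2]<0.018)&(P[:,2]>0.007)]
                (c,s,a)=cv2.minAreaRect((sel[:,:2]*1000).astype(np.float32))
                print(k,round(o["conf"],2),o["xy"],len(sel),"rect",np.round(c,1),np.round(s,1),round(a,1),"hi",P[P[:,2]>.025].mean(0).round(3) if (P[:,2]>.025).any() else None)
            else:
                top=P[P[:,2]>np.percentile(P[:,2],95)-.004]
                (cx,cy),rad=cv2.minEnclosingCircle((P[P[:,2]>.02][:,:2]*1000).astype(np.float32))
                print(k,round(o["conf"],2),np.round(o["xy"]),len(P),"zmax",np.percentile(P[:,2],[2,98]).round(3),"top",top.mean(0).round(4),"circ",round(cx,1),round(cy,1),round(rad,1))
E
python3 m.py
```

```text
scene
mid_domed 0.66 [283. 249.] 295 zmax [0.013 0.058] top [0.6526 0.1224 0.0561] circ 652.7 122.2 16.2
mid_domed 0.65 [326. 237.] 195 zmax [0.009 0.015] top [0.5632 0.206  0.0123] circ 0.0 0.0 0.0
mid_tall 0.72 [306. 231.] 402 zmax [0.012 0.069] top [0.6018 0.162  0.067 ] circ 600.4 161.4 19.0
mid_tall 0.53 [283. 258.] 319 zmax [0.006 0.015] top [0.6498 0.1255 0.0125] circ 0.0 0.0 0.0
mid_necked 0.86 [331. 227.] 321 zmax [0.014 0.062] top [0.5557 0.2097 0.0603] circ 554.2 210.4 19.3
mid_short 0.72 [362. 223.] 322 zmax [0.014 0.053] top [0.5052 0.2538 0.0512] circ 504.1 251.4 21.1
mid_short 0.56 [402. 244.] 403 zmax [0.003 0.043] top [0.5289 0.3589 0.0412] circ 528.2 359.4 20.2
rack 0.82 [295.0, 258.5] 327 rect [599.6 190.5] [ 78.2 290.9] 36.0 hi [0.678 0.092 0.033]
tray 0.76 [185.6, 196.8] 1519 rect [ 526.6 -201.9] [ 75.8 283.7] 53.8 hi [ 0.426 -0.124  0.032]
side
mid_domed 0.7 [185. 220.] 268 zmax [0.015 0.059] top [0.6452 0.1222 0.0569] circ 645.4 122.3 16.7
mid_tall 0.8 [204. 233.] 409 zmax [0.013 0.069] top [0.5975 0.1616 0.0671] circ 597.9 161.3 18.4
mid_tall 0.27 [228. 268.] 341 zmax [0.008 0.016] top [0.5479 0.2164 0.0131] circ 568.8 214.7 0.0
mid_necked 0.88 [226. 260.] 368 zmax [0.013 0.063] top [0.5509 0.2097 0.0607] circ 550.3 210.9 19.0
mid_short 0.88 [247. 280.] 443 zmax [0.014 0.053] top [0.5004 0.2536 0.051 ] circ 500.5 253.3 20.3
mid_short 0.85 [227. 335.] 508 zmax [0.005 0.044] top [0.5244 0.3596 0.0412] circ 524.5 359.1 19.9
rack 0.96 [204.0, 267.0] 508 rect [579.1 178.2] [ 83.9 283.6] 46.5 hi [0.671 0.091 0.033]
rack 0.25 [249.1, 139.3] 1593 rect [ 521.4 -203.5] [ 76.8 286.1] 53.6 hi [ 0.423 -0.122  0.032]
tray 0.91 [250.8, 141.3] 1632 rect [ 521.7 -204.5] [ 78.1 287.7] 53.6 hi [ 0.42  -0.125  0.032]
```

```bash
cat > go.py <<'E'
# usage: go.py x y z yawdeg(tool y-axis angle)  -> prints shift units and turn units
from h import *
import sys
def delta(p,yaw,s=None):
    s=s or r.state(); R=np.array(s["tcp_rot"]); d=R.T@(np.array(p)-s["eef_pos"])/0.4
    a=np.degrees(np.arctan2(R[1,1],R[0,1])); t=-(((yaw-a)+90)%180-90)/90
    return d,t
if __name__=="__main__":
    v=[float(x) for x in sys.argv[1:]]
    s=r.state(); d,t=delta(v[:3],v[3],s)
    print("t",round(s["time_s"],2),"tcp",s["eef_pos"].round(4),"w",round(s["grip_width"],4),"SHIFT",d.round(4).tolist(),"TURN",round(t,4),"rows",round(np.linalg.norm(d)*400/41.7,1))
E
python3 - <<'E'
from h import *
print(r.tips_ahead)
z=np.load("side0.npz");W=world("side",z["d"])
for n,u,v in(("yellow2",303,258),("yellow1",227,326),("ring",265,238),("bottle",159,256),("orange",234,160),("vial",257,105),("green",128,122),("greenbase",137,155),("whitebox",118,200),("wood",50,270)): print(n,W[v,u].round(3))
E
python3 go.py 0.575 0.187 0.24 48.6
```

```text
0.008
yellow2 [0.382 0.199 0.041]
yellow1 [0.525 0.351 0.041]
ring [ 0.462  0.129 -0.001]
bottle [0.677 0.224 0.054]
orange [ 0.555 -0.104  0.014]
vial [ 0.505 -0.319  0.038]
green [ 0.814 -0.096  0.131]
greenbase [ 0.808 -0.078  0.037]
whitebox [0.81  0.077 0.04 ]
wood [0.836 0.309 0.13 ]
t 0.75 tcp [0.1532 0.5542 0.2393] w 0.0852 SHIFT [-1.2609, -0.6039, -0.0017] TURN 0.2883 rows 13.4
```

```bash
python3 -m inch '[[0,[-0.09,-0.045,0],0.06],[0,[-0.18,-0.09,0],0.12],[0,[-0.27,-0.13,0],0.18],[0,[-0.36,-0.17,0],0.24],[0,[-0.45,-0.215,0],0.29]]' 40; python3 go.py 0.575 0.187 0.24 48.6
```

```text
time_s: 1.17
eef_pos: [0.3049, 0.4223, 0.2395]
tcp_rot: [[-0.746, 0.666, 0.001], [0.666, 0.746, 0.001], [-0.0, 0.001, -1.0]]
contact_force: [0.5, 1.4, 0.5]
grip_width: 0.0852
t 1.17 tcp [0.3049 0.4223 0.2395] w 0.0852 SHIFT [-0.8954, 0.0114, -0.0011] TURN -0.0043 rows 8.6
```

```bash
python3 -m inch '[[0,[-0.1,0,0],0],[0,[-0.2,0,0],0],[0,[-0.3,0,0],0],[0,[-0.4,0,0],0],[0,[-0.5,0.01,0],0]]'; python3 -m inch '[[0,[-0.1,0,0],0],[0,[-0.2,0,0],0],[0,[-0.3,0,0],0],[0,[-0.35,0,0],0],[0,[-0.35,0,0],0]]'
cat > w.py <<'E'
from h import *
import sys
c,f=cam("wrist")
def wshot(name):
    s=r.state(); p,d=r.read_camera("wrist"); cv2.imwrite(f"pics/{name}.png",p[:,:,::-1])
    v,u=np.mgrid[0:384,0:512]; x=(u-c["cx"]);y=(v-c["cy"]); rr=np.hypot(x,y); th=rr/f
    k=np.where(rr>0,np.tan(th)/np.maximum(rr,1e-9),1/f)
    P=np.stack([x*k*d,y*k*d,d],-1); M=np.array(c["mount"])
    T=P@M[:3,:3].T+M[:3,3]
    Wd=T@np.array(s["tcp_rot"]).T+s["eef_pos"]
    return s,p,d,Wd,T
E
cat > wm.py <<'E'
from w import *
name=sys.argv[1]; s,p,d,W,T=wshot(name)
print("t",s["time_s"],s["eef_pos"].round(4))
for k in sys.argv[2:]:
    for o in r.cut_out("wrist",k)[:2]:
        P=W[o["mask"]&(d>0)]
        if len(P)<10: continue
        if k in("rack","tray"):
            sel=P[(P[:,2]<0.018)&(P[:,2]>0.006)]
            cc,ss,a=cv2.minAreaRect((sel[:,:2]*1000).astype(np.float32))
            print(k,round(o["conf"],2),np.round(o["xy"]),len(sel),np.round(cc,1),np.round(ss,1),round(a,1),"hi",P[P[:,2]>.025].mean(0).round(3) if (P[:,2]>.025).any() else None)
        else:
            hi=P[P[:,2]>.02]; top=P[P[:,2]>np.percentile(P[:,2],95)-.004]
            if len(hi)<5: print(k,o["conf"],"low"); continue
            (a,b),q=cv2.minEnclosingCircle((top[:,:2]*1000).astype(np.float32))
            print(k,round(o["conf"],2),np.round(o["xy"]),len(P),"z",np.percentile(P[:,2],[2,98]).round(3),"top",top.mean(0).round(4),"circ",round(a,1),round(b,1),round(q,1))
E
python3 wm.py w1 mid_domed mid_tall mid_necked mid_short rack
```

```text
time_s: 1.58
eef_pos: [0.4571, 0.2919, 0.2395]
tcp_rot: [[-0.748, 0.663, 0.0], [0.663, 0.748, 0.0], [-0.0, 0.0, -1.0]]
contact_force: [0.5, 0.3, 0.2]
grip_width: 0.0854
time_s: 2.0
eef_pos: [0.564, 0.1971, 0.2391]
tcp_rot: [[-0.745, 0.667, 0.001], [0.667, 0.745, -0.001], [-0.002, 0.0, -1.0]]
contact_force: [-0.0, 1.1, 0.5]
grip_width: 0.0854
t 2.0 [0.564  0.1971 0.2391]
mid_domed 0.89 [253. 254.] 814 z [0.008 0.059] top [0.645  0.1207 0.0575] circ 644.4 120.0 13.2
mid_necked 0.73 [255. 154.] 931 z [0.019 0.063] top [0.5504 0.2081 0.0617] circ 550.5 208.0 11.0
mid_short 0.84 [337.  58.] 1030 z [0.011 0.044] top [0.5245 0.3574 0.0419] circ 524.6 358.1 19.9
mid_short 0.74 [253.  98.] 1061 z [0.049 0.054] top [0.5001 0.2522 0.052 ] circ 500.0 252.2 20.0
rack 0.96 [228. 169.] 3942 [578.8 176.5] [ 84.6 283.5] 46.3 hi [0.671 0.091 0.034]
```

View pics/w1.png

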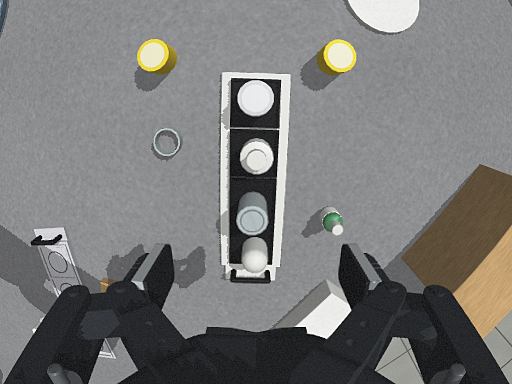

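The wrist picture shows the short, necked, tall and domed cells at (255,98), (256,155), (252,215) and (254,255), with the rack handle at (250,277). Wrist and side positions agree to about 1 mm. The scene camera is about 5 mm off in x, so I'll use the wrist and side cameras. The domed cell goes first.

```bash
python3 go.py 0.6445 0.1203 0.12 46.5;python3 go.py 0.6445 0.1203 0.023 46.5
```

```text
t 2.3 tcp [0.5599 0.202  0.2394] w 0.0855 SHIFT [-0.2937, -0.0131, 0.2983] TURN 0.0227 rows 4.0
t 2.3 tcp [0.5599 0.202  0.2394] w 0.0855 SHIFT [-0.2938, -0.0131, 0.5408] TURN 0.0227 rows 5.9
```

```bash
python3 -m inch '[[0,[-0.08,-0.004,0.05],0.01],[0,[-0.16,-0.008,0.12],0.0227],[0,[-0.24,-0.012,0.2],0.0227],[0,[-0.294,-0.013,0.26],0.0227],[0,[-0.294,-0.013,0.298],0.0227]]'; python3 -m inch '[[0,[0,0,0],0],[0,[0,0,0],0]]'; python3 wm.py w2 mid_domed mid_tall rack; python3 go.py 0.6445 0.1203 0.023 46.5
```

```text
time_s: 2.72
eef_pos: [0.6462, 0.1164, 0.1168]
tcp_rot: [[-0.723, 0.691, -0.002], [0.691, 0.723, -0.001], [0.0, -0.002, -1.0]]
contact_force: [-1.4, -0.1, -0.7]
grip_width: 0.0854
time_s: 2.88
eef_pos: [0.6442, 0.1199, 0.1193]
tcp_rot: [[-0.725, 0.689, -0.003], [0.689, 0.725, 0.0], [0.002, -0.002, -1.0]]
contact_force: [0.4, 0.7, 1.0]
grip_width: 0.0855
t 2.8833 [0.6442 0.1199 0.1193]
mid_domed 0.7 [255. 204.] 1907 z [0.012 0.06 ] top [0.6451 0.1202 0.0576] circ 645.2 120.0 12.8
rack 0.6 [215. 151.] 7213 [600.5 156. ] [ 84.5 227.5] 46.5 hi [0.671 0.09  0.034]
t 3.08 tcp [0.6462 0.1201 0.1225] w 0.0853 SHIFT [0.0041, -0.0031, 0.2487] TURN -0.0001 rows 2.4
```

View pics/w2.png

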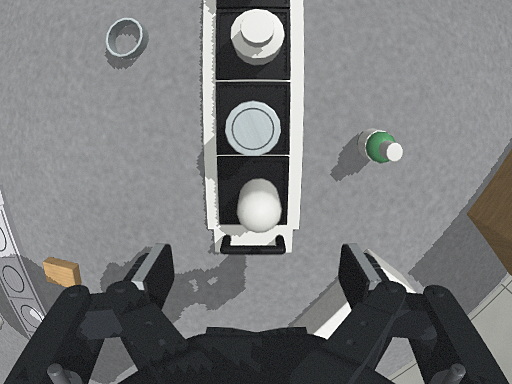

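Picture: the domed cell is at (260,205), centred laterally between the open jaws and near the handle at (252,243). The small bottle (380,148) is well clear. I'll descend.

```bash
python3 -m inch '[[0,[0,0,0.06],0],[0,[0,0,0.12],0],[0,[0,0,0.17],0],[0,[0,0,0.21],0],[0,[0,0,0.21],0]]'; python3 -m inch '[[0,[0,0,0],0],[0,[0,0,0],0],[0,[0,0,0],0],[0,[0,0,0],0]]';python3 -m inch '[[0,[0,0,0],0],[0,[0,0,0],0]]'; python3 go.py 0.6450 0.1203 0.023 46.5
```

```text
time_s: 3.5
eef_pos: [0.6432, 0.1195, 0.0337]
tcp_rot: [[-0.725, 0.689, -0.004], [0.689, 0.725, 0.0], [0.003, -0.003, -1.0]]
contact_force: [-1.6, -0.1, -0.8]
grip_width: 0.0855
time_s: 3.83
eef_pos: [0.6467, 0.119, 0.0381]
tcp_rot: [[-0.724, 0.69, 0.003], [0.69, 0.724, -0.0], [-0.002, 0.002, -1.0]]
contact_force: [-0.0, -0.1, -0.6]
grip_width: 0.0852
time_s: 4.0
eef_pos: [0.6459, 0.1189, 0.0369]
tcp_rot: [[-0.724, 0.69, 0.001], [0.69, 0.724, 0.0], [-0.001, 0.001, -1.0]]
contact_force: [0.4, 0.1, 0.4]
grip_width: 0.0858
t 4.0 tcp [0.6459 0.1189 0.0369] w 0.0858 SHIFT [0.0041, 0.0009, 0.0348] TURN -0.0012 rows 0.3
```

```bash
python3 -m inch '[[0,[0.002,0,0.015],0],[0,[0.003,0.001,0.033],0],[0,[0.003,0.001,0.034],0],[0.2,[0.003,0.001,0.034],0],[0.3,[0.003,0.001,0.034],0]]'; python3 -m inch '[[0.4,[0,0,0],0],[0.5,[0,0,0],0],[0.6,[0,0,0],0],[0.7,[0,0,0],0],[0.8,[0,0,0],0]]' 30;python3 -m inch '[[0.9,[0,0,0],0],[1,[0,0,0],0],[1,[0,0,0],0],[1,[0,0,0],0],[1,[0,0,0],0]]'; python3 go.py 0.6450 0.1203 0.023 46.5
```

```text
time_s: 4.42
eef_pos: [0.6445, 0.12, 0.0219]
tcp_rot: [[-0.724, 0.69, -0.001], [0.69, 0.724, 0.0], [0.001, -0.001, -1.0]]
contact_force: [-0.3, 0.6, 0.2]
grip_width: 0.0638
time_s: 4.83
eef_pos: [0.6452, 0.12, 0.0229]
tcp_rot: [[-0.724, 0.69, 0.001], [0.69, 0.724, -0.0], [-0.001, 0.001, -1.0]]
contact_force: [0.9, -0.1, 2.1]
grip_width: 0.0329
time_s: 5.25
eef_pos: [0.6452, 0.12, 0.0229]
tcp_rot: [[-0.724, 0.69, 0.001], [0.69, 0.724, -0.0], [-0.001, 0.001, -1.0]]
contact_force: [-0.1, -0.4, 4.2]
grip_width: 0.0331
t 5.25 tcp [0.6452 0.12   0.0229] w 0.0331 SHIFT [0.0009, 0.0002, -0.0002] TURN -0.0011 rows 0.0
```

```bash
python3 -m inch '[[1,[0,0,-0.03],0],[1,[0,0,-0.1],0],[1,[0,0,-0.19],0],[1,[0,0,-0.27],0],[1,[0,0,-0.35],0]]'; python3 -m inch '[[1,[0,0,-0.03],0],[1,[0,0,-0.03],0],[1,[0,0,-0.03],0]]';python3 go.py 0.53 -0.21 0.18 53.6
```

```text
time_s: 5.67
eef_pos: [0.6442, 0.12, 0.1642]
tcp_rot: [[-0.724, 0.69, -0.001], [0.69, 0.724, 0.0], [0.001, -0.001, -1.0]]
contact_force: [0.2, 0.8, 0.9]
grip_width: 0.0329
time_s: 5.92
eef_pos: [0.6446, 0.12, 0.1743]
tcp_rot: [[-0.724, 0.69, 0.0], [0.69, 0.724, -0.0], [-0.0, 0.0, -1.0]]
contact_force: [-0.6, 0.3, -1.0]
grip_width: 0.0331
t 5.92 tcp [0.6446 0.12   0.1743] w 0.0331 SHIFT [-0.3616, -0.795, -0.0144] TURN -0.08 rows 8.4
```

```bash
python3 -m inch '[[1,[-0.025,-0.055,0],-0.02],[1,[-0.06,-0.132,0],-0.04],[1,[-0.1,-0.22,0],-0.06],[1,[-0.14,-0.308,0],-0.08],[1,[-0.18,-0.396,0],-0.08]]';  python3 go.py 0.53 -0.21 0.18 53.6
```

```text
time_s: 6.33
eef_pos: [0.5849, -0.045, 0.1709]
tcp_rot: [[-0.806, 0.591, -0.006], [0.591, 0.806, 0.002], [0.006, -0.002, -1.0]]
contact_force: [1.1, -0.4, -0.9]
grip_width: 0.033
t 6.33 tcp [ 0.5849 -0.045   0.1709] w 0.033 SHIFT [-0.1331, -0.4139, -0.0226] TURN 0.0016 rows 4.2
```

```bash
python3 -m inch '[[1,[-0.03,-0.09,0],0],[1,[-0.06,-0.18,0],0],[1,[-0.09,-0.27,0],0],[1,[-0.12,-0.35,0],0],[1,[-0.135,-0.4,0],0]]';python3 -m inch '[[1,[0,-0.01,0],0],[1,[0,-0.01,0],0],[1,[0,-0.01,0],0],[1,[0,-0.01,0],0]]'; python3 wm.py w3 tray mid_domed
```

```text
time_s: 6.75
eef_pos: [0.5335, -0.2075, 0.1712]
tcp_rot: [[-0.804, 0.595, -0.005], [0.595, 0.804, 0.002], [0.005, -0.001, -1.0]]
contact_force: [1.0, -0.1, -0.2]
grip_width: 0.0331
time_s: 7.08
eef_pos: [0.5337, -0.2068, 0.1732]
tcp_rot: [[-0.806, 0.593, -0.002], [0.592, 0.806, 0.002], [0.002, 0.0, -1.0]]
contact_force: [0.9, 0.0, -0.6]
grip_width: 0.033
t 7.0833 [ 0.5337 -0.2068  0.1732]
tray 0.76 [252. 127.] 13361 [ 495.1 -185.8] [ 74.  220.6] 54.0 hi [ 0.42  -0.131  0.036]
mid_domed 0.79 [252. 272.] 5457 z [0.166 0.21 ] top [ 0.5321 -0.2065  0.208 ] circ 533.2 -207.4 12.9
```

View pics/w3.png

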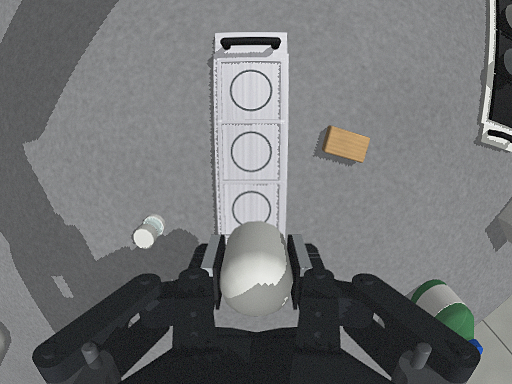

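```bash
cat > rings.py <<'E'
from w import *
s,p,d,W,T=wshot(sys.argv[1]); print(s["eef_pos"])
for a in sys.argv[2:]:
    u,v=map(float,a.split(",")); 
    u0,v0=int(round(u)),int(round(v))
    q=W[v0-2:v0+3,u0-2:u0+3].reshape(-1,3); print(a,np.median(q,0).round(4))
g=cv2.cvtColor(p,cv2.COLOR_RGB2GRAY); _,b=cv2.threshold(g,110,255,cv2.THRESH_BINARY)
for c,h in zip(*[cv2.findContours(255-b,cv2.RETR_CCOMP,cv2.CHAIN_APPROX_NONE)[0],range(99)]):
    x,y,w,hh=cv2.boundingRect(c)
    if 30<w<60 and 30<hh<60:
        mx,my=x+(w-1)/2,y+(hh-1)/2; q=W[int(round(my)),int(round(mx))]; pts=W[c[:,0,1],c[:,0,0]]
        (e,f_),rad=cv2.minEnclosingCircle((pts[:,:2]*1000).astype(np.float32)); print("ring",mx,my,w,hh,q.round(4),"circ",round(e,1),round(f_,1),round(rad,1))
E
python3 rings.py w4 251,90 251,151 251,209
```

```text
[ 0.53420302 -0.20702951  0.17418207]
251,90 [ 0.4571 -0.1572  0.0126]
251,151 [ 0.5065 -0.1937  0.0123]
251,209 [ 0.5563 -0.2306  0.0121]
ring 251.5 205.5 38 32 [ 0.5544 -0.2278  0.0123] circ 555.9 -229.9 20.5
ring 251.0 150.5 41 40 [ 0.5058 -0.1931  0.012 ] circ 497.0 -185.0 32.8
ring 250.5 150.5 40 40 [ 0.5051 -0.1939  0.0125] circ 497.3 -184.6 32.7
ring 337.0 144.0 49 41 [ 0.5507 -0.1181  0.0179] circ 559.2 -116.9 28.6
ring 250.5 89.0 42 41 [ 0.4556 -0.1574  0.0116] circ 456.0 -157.0 20.7
ring 365.0 352.5 53 56 [ 8.593e-01 -2.341e-01  4.000e-04] circ 724.4 -197.1 253.9
ring 146.5 352.5 54 56 [ 0.5173 -0.2477  0.235 ] circ 578.7 -390.3 250.8
```

Picture: tray rings are at (251,90), (251,151) and (251,209), the handle is at the top (250,42), and the fourth place is hidden under the gripped cell. Ring spacing measures 61.8 mm (62 expected), so the far place is at about (0.6057, -0.267).

```bash
python3 go.py 0.6057 -0.267 0.18 53.7
```

```text
t 7.28 tcp [ 0.5342 -0.2072  0.1744] w 0.033 SHIFT [-0.2325, -0.0146, -0.0142] TURN -0.0 rows 2.2
```

```bash
python3 -m inch '[[1,[-0.05,-0.003,0],0],[1,[-0.11,-0.007,0],0],[1,[-0.17,-0.011,0.02],0],[1,[-0.22,-0.0146,0.06],0],[1,[-0.2325,-0.0146,0.12],0]]';python3 -m inch '[[1,[0,0,0.05],0],[1,[0,0,0.1],0],[1,[0,0,0.15],0],[1,[0,0,0.18],0],[1,[0,0,0.18],0]]';python3 -m inch '[[1,[0,0,0],0],[1,[0,0,0],0],[1,[0,0,0],0],[1,[0,0,0],0],[1,[0,0,0],0]]'; python3 go.py 0.6057 -0.267 0.023 53.7
```

```text
time_s: 7.7
eef_pos: [0.6092, -0.2709, 0.129]
tcp_rot: [[-0.805, 0.593, 0.006], [0.593, 0.805, -0.005], [-0.008, 0.0, -1.0]]
contact_force: [-0.3, -0.1, -0.6]
grip_width: 0.0331
time_s: 8.12
eef_pos: [0.6035, -0.2664, 0.051]
tcp_rot: [[-0.805, 0.593, -0.005], [0.593, 0.805, 0.003], [0.006, -0.0, -1.0]]
contact_force: [0.1, 0.8, -1.8]
grip_width: 0.0325
time_s: 8.53
eef_pos: [0.6059, -0.2687, 0.0558]
tcp_rot: [[-0.805, 0.593, 0.002], [0.593, 0.805, -0.001], [-0.002, 0.0, -1.0]]
contact_force: [0.1, 0.0, 0.4]
grip_width: 0.0331
t 8.53 tcp [ 0.6059 -0.2687  0.0558] w 0.0331 SHIFT [0.0031, 0.0031, 0.082] TURN -0.0011 rows 0.8
```

```bash
python3 -m inch '[[1,[0,0.001,0.02],0],[1,[0,0.002,0.04],0],[1,[0.001,0.002,0.055],0],[1,[0.001,0.002,0.065],0],[1,[0.001,0.002,0.07],0]]';python3 -m inch '[[1,[0,0,0],0],[1,[0,0,0],0],[1,[0,0,0],0],[1,[0,0,0],0]]'; python3 go.py 0.6057 -0.267 0.023 53.7
```

```text
time_s: 8.95
eef_pos: [0.6046, -0.2668, 0.0248]
tcp_rot: [[-0.805, 0.593, -0.002], [0.593, 0.805, 0.001], [0.002, -0.0, -1.0]]
contact_force: [-0.5, 0.3, -0.3]
grip_width: 0.0332
time_s: 9.28
eef_pos: [0.6057, -0.2676, 0.0269]
tcp_rot: [[-0.805, 0.593, 0.001], [0.593, 0.805, -0.0], [-0.001, 0.0, -1.0]]
contact_force: [-0.1, 0.3, 0.1]
grip_width: 0.0329
t 9.28 tcp [ 0.6057 -0.2676  0.0269] w 0.0329 SHIFT [0.001, 0.0012, 0.0098] TURN -0.0011 rows 0.1
```

```bash
python3 -m inch '[[1,[0.001,0.001,0.003],0],[1,[0.001,0.001,0.006],0],[1,[0.001,0.001,0.008],0],[1,[0.001,0.001,0.009],0],[1,[0.001,0.001,0.009],0]]'; python3 go.py 0.6057 -0.267 0.023 53.7
```

```text
time_s: 9.7
eef_pos: [0.6053, -0.2668, 0.0229]
tcp_rot: [[-0.805, 0.593, -0.0], [0.593, 0.805, 0.0], [0.0, -0.0, -1.0]]
contact_force: [0.2, 0.3, 0.3]
grip_width: 0.0329
t 9.7 tcp [ 0.6053 -0.2668  0.0229] w 0.0329 SHIFT [-0.0011, 0.0002, -0.0002] TURN -0.0011 rows 0.0
```

```bash
python3 -m inch '[[1,[-0.001,0,0.001],0],[1,[-0.001,0,0.002],0],[1,[-0.001,0,0.002],0],[1,[-0.001,0,0.002],0]]'; python3 -m inch '[[1,[0,0,0.001],0],[1,[0,0,0.002],0],[1,[0,0,0.002],0]]'; python3 go.py 0.6057 -0.267 0.023 53.7
```

```text
time_s: 10.03
eef_pos: [0.6058, -0.2671, 0.0229]
tcp_rot: [[-0.805, 0.593, -0.0], [0.593, 0.805, -0.0], [-0.0, -0.0, -1.0]]
contact_force: [-2.2, 1.4, 6.9]
grip_width: 0.0326
time_s: 10.28
eef_pos: [0.6058, -0.2671, 0.0229]
tcp_rot: [[-0.805, 0.593, -0.0], [0.593, 0.805, -0.0], [0.0, -0.0, -1.0]]
contact_force: [-5.3, 3.0, 11.1]
grip_width: 0.033
t 10.28 tcp [ 0.6058 -0.2671  0.0229] w 0.033 SHIFT [0.0004, 0.0001, -0.0003] TURN -0.001 rows 0.0
```

```bash
python3 -m inch '[[1,[0,0,-0.003],0],[0.55,[0,0,-0.003],0],[0.5,[0,0,-0.003],0],[0.4,[0,0,-0.003],0],[0.3,[0,0,-0.003],0]]'; python3 -m inch '[[0.2,[0,0,0],0],[0.1,[0,0,0],0],[0,[0,0,-0.03],0],[0,[0,0,-0.1],0],[0,[0,0,-0.18],0]]'; python3 -m inch '[[0,[0,0,-0.08],0],[0,[0.05,0.02,-0.16],0],[0,[0.05,0.02,-0.18],0],[0,[0.05,0.02,-0.18],0],[0,[0.05,0.02,-0.18],0]]'; python3 -m inch '[[0,[0,0,0],0],[0,[0,0,0],0],[0,[0,0,0],0]]'; python3 wm.py w5 mid_domed tray;  python3 go.py 0.5973 0.1605 0.18 46.5
```

```text
time_s: 10.7
eef_pos: [0.6056, -0.2671, 0.0222]
tcp_rot: [[-0.805, 0.593, -0.0], [0.593, 0.805, 0.0], [0.0, -0.0, -1.0]]
contact_force: [-0.1, 0.2, -0.2]
grip_width: 0.0595
time_s: 11.12
eef_pos: [0.6041, -0.2661, 0.0936]
tcp_rot: [[-0.805, 0.594, -0.004], [0.593, 0.805, 0.003], [0.005, -0.0, -1.0]]
contact_force: [-0.6, -0.6, -0.0]
grip_width: 0.0852
time_s: 11.53
eef_pos: [0.5946, -0.249, 0.1673]
tcp_rot: [[-0.805, 0.593, 0.001], [0.593, 0.805, -0.001], [-0.002, -0.0, -1.0]]
contact_force: [-0.6, 0.6, -0.7]
grip_width: 0.0852
time_s: 11.78
eef_pos: [0.5935, -0.2486, 0.1644]
tcp_rot: [[-0.805, 0.594, -0.003], [0.594, 0.805, 0.002], [0.003, -0.0, -1.0]]
contact_force: [0.2, 0.7, -0.1]
grip_width: 0.0854
t 11.7833 [ 0.5935 -0.2486  0.1644]
mid_domed 0.72 [245. 209.] 1238 z [0.016 0.06 ] top [ 0.6051 -0.2677  0.0576] circ 605.8 -268.0 12.8
tray 0.68 [252. 107.] 16324 [ 537.7 -217.2] [ 74.8 244.3] 53.7 hi [ 0.606 -0.279  0.05 ]
t 11.93 tcp [ 0.5939 -0.2487  0.1654] w 0.0854 SHIFT [0.6006, 0.8283, -0.0357] TURN 0.0787 rows 9.8
```

View pics/w5.png

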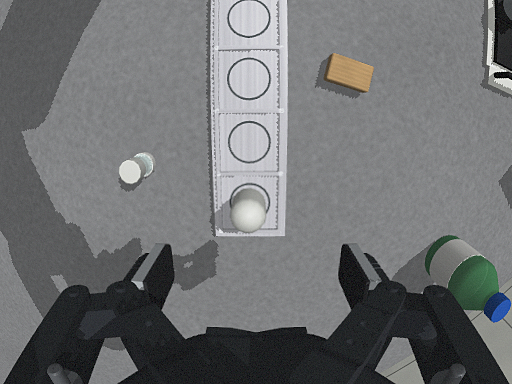

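The domed cell stands at (0.6055, -0.2678), within 1 mm of its place centre. Tall cell next.

```bash
python3 -m inch '[[0,[0.04,0.055,0],0.02],[0,[0.1,0.138,0],0.04],[0,[0.16,0.22,0],0.06],[0,[0.22,0.303,0],0.0787],[0,[0.28,0.386,0],0.0787]]'; python3 go.py 0.5973 0.1605 0.165 46.5
```

```text
time_s: 12.35
eef_pos: [0.5954, -0.0565, 0.1662]
tcp_rot: [[-0.724, 0.69, -0.0], [0.69, 0.724, 0.0], [0.0, -0.0, -1.0]]
contact_force: [-0.5, 0.5, 1.1]
grip_width: 0.0854
t 12.35 tcp [ 0.5954 -0.0565  0.1662] w 0.0854 SHIFT [0.371, 0.396, 0.003] TURN -0.0014 rows 5.2
```

```bash
python3 -m inch '[[0,[0.06,0.065,0],0],[0,[0.125,0.135,0],0],[0,[0.19,0.205,0],0],[0,[0.255,0.275,0],0],[0,[0.315,0.34,0],0]]'; python3 -m inch '[[0,[0.04,0.04,0],0],[0,[0.055,0.055,0],0],[0,[0.055,0.055,0],0],[0,[0.055,0.055,0],0],[0,[0.055,0.055,0],0]]';python3 -m inch '[[0,[0,0,0],0],[0,[0,0,0],0]]'; python3 wm.py w6 mid_tall mid_necked mid_short rack; python3 go.py 0.5973 0.1605 0.030 46.5
```

```text
time_s: 12.77
eef_pos: [0.5976, 0.1295, 0.1663]
tcp_rot: [[-0.726, 0.688, -0.0], [0.688, 0.726, 0.0], [0.0, -0.0, -1.0]]
contact_force: [0.6, -0.7, 0.3]
grip_width: 0.0853
time_s: 13.18
eef_pos: [0.5973, 0.157, 0.1663]
tcp_rot: [[-0.725, 0.689, -0.0], [0.689, 0.725, -0.001], [-0.0, -0.001, -1.0]]
contact_force: [1.0, 0.0, 0.8]
grip_width: 0.0853
time_s: 13.35
eef_pos: [0.5974, 0.1569, 0.1665]
tcp_rot: [[-0.724, 0.69, -0.0], [0.69, 0.724, -0.0], [-0.0, -0.0, -1.0]]
contact_force: [0.3, -1.0, -1.1]
grip_width: 0.0857
t 13.35 [0.5974 0.1569 0.1665]
mid_tall 0.96 [259. 189.] 1754 z [0.016 0.069] top [0.5966 0.1603 0.068 ] circ 597.0 159.8 17.7
mid_necked 0.96 [266. 112.] 1462 z [0.044 0.063] top [0.5509 0.2082 0.0616] circ 550.8 208.3 11.1
mid_short 0.83 [139.   9.] 919 z [0.007 0.043] top [0.3877 0.1938 0.0417] circ 383.2 199.3 18.4
mid_short 0.8 [349.   6.] 685 z [0.002 0.043] top [0.5357 0.3489 0.0415] circ 533.4 351.0 16.4
rack 0.93 [230. 158.] 6509 [579.1 176.6] [ 84.4 283.9] 46.5 hi [0.67  0.09  0.034]
t 13.6 tcp [0.5972 0.158  0.1665] w 0.0856 SHIFT [0.0041, 0.0047, 0.3413] TURN -0.0002 rows 3.3
```

View pics/w6.png

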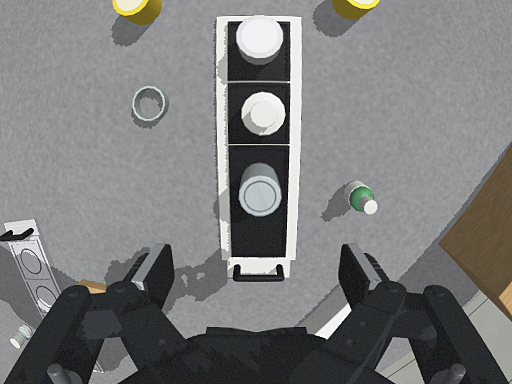

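Picture: the tall cell is at (260,193) with its top centre at world (0.5969, 0.160). The necked cell is at (265,113) and the short one at (260,38). I'll descend on the tall cell.

```bash
python3 -m inch '[[0,[0.004,0.004,0.06],0],[0,[0.004,0.004,0.13],0],[0,[0.004,0.004,0.19],0],[0,[0.004,0.004,0.24],0],[0,[0.004,0.004,0.26],0]]'; python3 -m inch '[[0,[0,0,0.03],0],[0,[0,0,0.06],0],[0,[0,0,0.075],0],[0,[0,0,0.08],0],[0,[0,0,0.08],0]]';python3 -m inch '[[0,[0,0,0],0],[0,[0,0,0],0],[0,[0,0,0],0]]'; python3 go.py 0.5969 0.1600 0.030 46.5
```

```text
time_s: 14.02
eef_pos: [0.5948, 0.1605, 0.0591]
tcp_rot: [[-0.726, 0.688, -0.005], [0.688, 0.726, -0.0], [0.003, -0.004, -1.0]]
contact_force: [-0.7, -0.1, -0.1]
grip_width: 0.0853
time_s: 14.43
eef_pos: [0.5971, 0.1607, 0.0304]
tcp_rot: [[-0.726, 0.688, -0.0], [0.688, 0.726, -0.0], [0.0, -0.0, -1.0]]
contact_force: [0.1, 0.2, -0.6]
grip_width: 0.0857
time_s: 14.68
eef_pos: [0.5977, 0.1608, 0.0314]
tcp_rot: [[-0.726, 0.688, 0.002], [0.688, 0.726, 0.0], [-0.001, 0.001, -1.0]]
contact_force: [0.1, 1.3, -0.3]
grip_width: 0.0858
t 14.68 tcp [0.5977 0.1608 0.0314] w 0.0858 SHIFT [0.0001, -0.0028, 0.0034] TURN 0.0002 rows 0.0
```

```bash
python3 -m inch '[[0.2,[0,-0.002,0],0],[0.3,[0,-0.002,0],0],[0.4,[0,-0.002,0],0],[0.5,[0,-0.002,0],0],[0.6,[0,-0.002,0],0]]' 30; python3 -m inch '[[0.8,[0,0,0],0],[1,[0,0,0],0],[1,[0,0,0],0],[1,[0,0,0],0],[1,[0,0,0],0]]'; python3 go.py 0.5969 0.1600 0.030 46.5;  python3 -m inch '[[1,[0,0,-0.03],0],[1,[0,0,-0.1],0],[1,[0,0,-0.19],0],[1,[0,0,-0.28],0],[1,[0,0,-0.36],0]]'; python3 go.py 0.556 -0.2303 0.17 53.7
```

```text
time_s: 15.1
eef_pos: [0.5967, 0.1601, 0.0307]
tcp_rot: [[-0.726, 0.688, 0.0], [0.688, 0.726, -0.0], [-0.0, 0.0, -1.0]]
contact_force: [0.4, 1.2, -0.4]
grip_width: 0.0354
time_s: 15.52
eef_pos: [0.5967, 0.1601, 0.0307]
tcp_rot: [[-0.726, 0.688, 0.0], [0.688, 0.726, 0.0], [-0.0, 0.0, -1.0]]
contact_force: [0.0, -0.9, 3.9]
grip_width: 0.0357
t 15.52 tcp [0.5967 0.1601 0.0307] w 0.0357 SHIFT [-0.0006, 0.0001, 0.0018] TURN 0.0002 rows 0.0
time_s: 15.93
eef_pos: [0.5963, 0.1601, 0.177]
tcp_rot: [[-0.726, 0.688, 0.0], [0.688, 0.726, 0.0], [-0.0, 0.0, -1.0]]
contact_force: [0.8, -0.4, -0.9]
grip_width: 0.0355
t 15.93 tcp [0.5963 0.1601 0.177 ] w 0.0355 SHIFT [-0.5985, -0.7777, 0.0174] TURN -0.0798 rows 9.4
```

```bash
python3 -m inch '[[1,[-0.03,-0.04,0],-0.02],[1,[-0.08,-0.104,0],-0.04],[1,[-0.14,-0.182,0],-0.06],[1,[-0.2,-0.26,0],-0.08],[1,[-0.26,-0.338,0],-0.08]]'; python3 go.py 0.556 -0.2303 0.177 53.7
```

```text
time_s: 16.35
eef_pos: [0.5782, -0.0107, 0.1751]
tcp_rot: [[-0.808, 0.59, 0.0], [0.59, 0.808, -0.0], [-0.0, 0.0, -1.0]]
contact_force: [0.8, 0.1, -0.9]
grip_width: 0.0356
t 16.35 tcp [ 0.5782 -0.0107  0.1751] w 0.0356 SHIFT [-0.2788, -0.4761, -0.0048] TURN 0.0019 rows 5.3
```

```bash
python3 -m inch '[[1,[-0.048,-0.082,0],0],[1,[-0.096,-0.164,0],0],[1,[-0.144,-0.246,0],0],[1,[-0.192,-0.328,0],0],[1,[-0.235,-0.402,0],0]]';  python3 -m inch '[[1,[-0.03,-0.05,0],0],[1,[-0.044,-0.074,0.02],0],[1,[-0.044,-0.074,0.08],0],[1,[-0.044,-0.074,0.16],0],[1,[-0.044,-0.074,0.22],0]]'; python3 -m inch '[[1,[0,0,0.03],0],[1,[0,0,0.05],0],[1,[0,0,0.05],0],[1,[0,0,0.05],0],[1,[0,0,0.05],0]]'; python3 go.py 0.556 -0.2303 0.0307 53.7
```

```text
time_s: 16.77
eef_pos: [0.5588, -0.1969, 0.1751]
tcp_rot: [[-0.806, 0.592, 0.0], [0.592, 0.806, -0.0], [-0.0, -0.0, -1.0]]
contact_force: [0.3, 0.2, -0.5]
grip_width: 0.0354
time_s: 17.18
eef_pos: [0.5554, -0.2282, 0.0846]
tcp_rot: [[-0.806, 0.592, -0.001], [0.592, 0.806, 0.001], [0.001, 0.0, -1.0]]
contact_force: [-1.2, 0.1, -1.4]
grip_width: 0.0356
time_s: 17.6
eef_pos: [0.5575, -0.2295, 0.0683]
tcp_rot: [[-0.806, 0.591, 0.002], [0.591, 0.806, -0.002], [-0.003, 0.0, -1.0]]
contact_force: [0.3, -0.1, -0.8]
grip_width: 0.0354
t 17.6 tcp [ 0.5575 -0.2295  0.0683] w 0.0354 SHIFT [0.0021, -0.0037, 0.0939] TURN 0.0004 rows 0.9
```

```bash
python3 -m inch '[[1,[0,-0.002,0.02],0],[1,[0,-0.002,0.045],0],[1,[0,-0.002,0.065],0],[1,[0,-0.002,0.08],0],[1,[0,-0.002,0.084],0]]'; python3 -m inch '[[1,[0,0,0],0],[1,[0,0,0],0],[1,[0,0,0],0],[1,[0,0,0],0],[1,[0,0,0],0]]'; python3 -m inch '[[1,[0,0,0],0],[1,[0,0,0],0],[1,[0,0,0],0]]'; python3 go.py 0.556 -0.2303 0.0307 53.7
```

```text
time_s: 18.02
eef_pos: [0.5547, -0.229, 0.031]
tcp_rot: [[-0.806, 0.592, -0.002], [0.592, 0.806, 0.002], [0.003, -0.0, -1.0]]
contact_force: [-0.4, 1.3, -1.3]
grip_width: 0.0353
time_s: 18.43
eef_pos: [0.556, -0.2299, 0.0333]
tcp_rot: [[-0.806, 0.592, 0.001], [0.592, 0.806, -0.0], [-0.001, 0.0, -1.0]]
contact_force: [-0.7, 0.2, 0.2]
grip_width: 0.0354
time_s: 18.68
eef_pos: [0.5558, -0.2297, 0.033]
tcp_rot: [[-0.806, 0.592, 0.0], [0.592, 0.806, -0.0], [-0.0, 0.0, -1.0]]
contact_force: [-0.5, -0.0, -0.6]
grip_width: 0.0353
t 18.68 tcp [ 0.5558 -0.2297  0.033 ] w 0.0353 SHIFT [-0.0013, -0.0009, 0.0058] TURN 0.0002 rows 0.1
```

```bash
python3 -m inch '[[1,[-0.001,-0.001,0.002],0],[1,[-0.001,-0.001,0.004],0],[1,[-0.001,-0.001,0.006],0],[1,[-0.001,-0.001,0.007],0],[1,[-0.001,-0.001,0.007],0]]'; python3 -m inch '[[1,[0,0,0],0],[1,[0,0,0],0]]'; python3 go.py 0.556 -0.2303 0.0307 53.7
```

```text
time_s: 19.1
eef_pos: [0.5559, -0.2304, 0.0307]
tcp_rot: [[-0.806, 0.592, -0.0], [0.592, 0.806, -0.0], [-0.0, -0.0, -1.0]]
contact_force: [-1.4, 2.4, 4.6]
grip_width: 0.0356
time_s: 19.27
eef_pos: [0.5559, -0.2304, 0.0307]
tcp_rot: [[-0.806, 0.592, -0.0], [0.592, 0.806, -0.0], [-0.0, -0.0, -1.0]]
contact_force: [-3.3, 0.9, 5.1]
grip_width: 0.0353
t 19.27 tcp [ 0.5559 -0.2304  0.0307] w 0.0353 SHIFT [-0.0001, 0.0003, 0.0001] TURN 0.0002 rows 0.0
```

```bash
python3 -m inch '[[1,[0,0,-0.0015],0],[0.55,[0,0,-0.0015],0],[0.5,[0,0,-0.0015],0],[0.4,[0,0,-0.0015],0],[0.3,[0,0,-0.0015],0]]'; python3 -m inch '[[0.2,[0,0,0],0],[0.1,[0,0,0],0],[0,[0,0,-0.03],0],[0,[0,0,-0.1],0],[0,[0,0,-0.18],0]]'; python3 -m inch '[[0,[0,0,-0.08],0],[0,[0,0,-0.16],0],[0,[0,0,-0.16],0],[0,[0,0,-0.16],0],[0,[0,0,-0.16],0]]'; python3 -m inch '[[0,[0,0,0],0],[0,[0,0,0],0],[0,[0,0,0],0]]'; python3 wm.py w7 mid_tall mid_domed;  python3 go.py 0.5507 0.2081 0.165 46.5
```

```text
time_s: 19.68
eef_pos: [0.5558, -0.2303, 0.0306]
tcp_rot: [[-0.806, 0.592, -0.0], [0.592, 0.806, 0.0], [0.0, 0.0, -1.0]]
contact_force: [0.7, -0.1, -0.4]
grip_width: 0.0592
time_s: 20.1
eef_pos: [0.5543, -0.2293, 0.1021]
tcp_rot: [[-0.806, 0.592, -0.004], [0.592, 0.806, 0.003], [0.005, -0.0, -1.0]]
contact_force: [0.7, -0.8, 0.3]
grip_width: 0.0857
time_s: 20.52
eef_pos: [0.5557, -0.2301, 0.1671]
tcp_rot: [[-0.806, 0.592, 0.0], [0.592, 0.806, -0.0], [-0.0, -0.0, -1.0]]
contact_force: [0.6, 0.8, -0.9]
grip_width: 0.0859
time_s: 20.77
eef_pos: [0.5551, -0.2298, 0.1653]
tcp_rot: [[-0.806, 0.592, -0.002], [0.592, 0.806, 0.001], [0.003, -0.0, -1.0]]
contact_force: [-0.2, 0.1, -0.5]
grip_width: 0.0853
t 20.7667 [ 0.5551 -0.2298  0.1653]
mid_tall 0.67 [258. 194.] 1731 z [0.019 0.07 ] top [ 0.555  -0.2309  0.068 ] circ 555.5 -231.2 17.7
mid_tall 0.57 low
mid_domed 0.85 [252. 248.] 1325 z [0.012 0.06 ] top [ 0.6051 -0.2675  0.0576] circ 605.8 -267.9 12.8
mid_domed 0.35 [256. 195.] 1775 z [0.015 0.07 ] top [ 0.5551 -0.2311  0.068 ] circ 555.8 -231.6 17.8
t 20.92 tcp [ 0.5555 -0.2301  0.1659] w 0.0854 SHIFT [0.6581, 0.8759, 0.0031] TURN 0.0802 rows 10.5
```

View pics/w7.png

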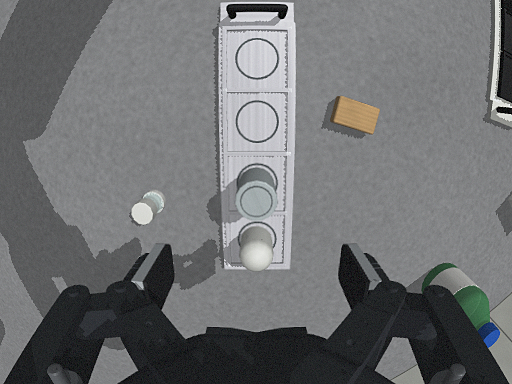

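Tall (257,195) and domed (257,250) stand upright in the two far places, the tall at (0.5555, -0.231), within 1 mm. Next is the necked cell.

```bash
python3 -m inch '[[0,[0.04,0.053,0],0.02],[0,[0.1,0.133,0],0.04],[0,[0.16,0.213,0],0.06],[0,[0.22,0.293,0],0.08],[0,[0.28,0.373,0],0.08]]'; python3 go.py 0.5507 0.2081 0.165 46.5
```

```text
time_s: 21.33
eef_pos: [0.5535, -0.0422, 0.1665]
tcp_rot: [[-0.724, 0.69, -0.0], [0.69, 0.724, 0.0], [0.0, -0.0, -1.0]]
contact_force: [1.9, 0.0, -0.2]
grip_width: 0.0855
t 21.33 tcp [ 0.5535 -0.0422  0.1665] w 0.0855 SHIFT [0.4367, 0.4481, 0.0038] TURN -0.0014 rows 6.0
```

```bash
python3 -m inch '[[0,[0.07,0.072,0],0],[0,[0.14,0.144,0],0],[0,[0.21,0.215,0],0],[0,[0.28,0.287,0],0],[0,[0.35,0.359,0],0]]'; python3 -m inch '[[0,[0.05,0.05,0],0],[0,[0.08,0.082,0],0],[0,[0.086,0.088,0],0],[0,[0.086,0.088,0],0],[0,[0.086,0.088,0],0]]';python3 -m inch '[[0,[0,0,0],0],[0,[0,0,0],0]]'; python3 wm.py w8 mid_necked mid_short; python3 go.py 0.5507 0.2081 0.024 46.5
```

```text
time_s: 21.75
eef_pos: [0.5507, 0.1588, 0.1667]
tcp_rot: [[-0.726, 0.688, 0.0], [0.688, 0.726, -0.0], [-0.0, -0.0, -1.0]]
contact_force: [0.6, -0.4, -0.5]
grip_width: 0.0852
time_s: 22.17
eef_pos: [0.5503, 0.2054, 0.1664]
tcp_rot: [[-0.726, 0.688, -0.0], [0.688, 0.726, -0.001], [-0.0, -0.001, -1.0]]
contact_force: [0.2, 0.1, -0.3]
grip_width: 0.0853
time_s: 22.33
eef_pos: [0.5506, 0.2047, 0.1666]
tcp_rot: [[-0.724, 0.689, -0.0], [0.689, 0.724, -0.0], [-0.0, -0.0, -1.0]]
contact_force: [-0.4, 0.2, -0.7]
grip_width: 0.0854
t 22.3333 [0.5506 0.2047 0.1666]
mid_necked 0.83 [260. 183.] 1524 z [0.018 0.063] top [0.5504 0.2082 0.0616] circ 550.6 207.8 11.0
mid_necked 0.33 [257. 136.] 1993 z [0.01  0.016] top [0.5057 0.2467 0.0136] circ 503.1 248.2 40.2
mid_short 0.91 [132.  67.] 1715 z [0.005 0.043] top [0.3811 0.2019 0.0419] circ 380.2 201.4 20.2
mid_short 0.68 [258. 115.] 1620 z [0.05  0.054] top [0.5003 0.2522 0.052 ] circ 500.4 252.1 19.6
t 22.48 tcp [0.5506 0.2051 0.1667] w 0.085 SHIFT [0.005, 0.0056, 0.3568] TURN -0.0008 rows 3.4
```

View pics/w8.png

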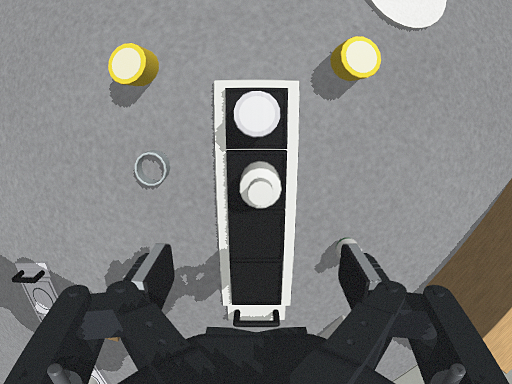

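Picture: the necked cell is at (261,185), world (0.5505, 0.208), and the short one is at (257,114). I'll descend on the necked cell.

```bash
python3 -m inch '[[0,[0.004,0.005,0.06],0],[0,[0.004,0.005,0.13],0],[0,[0.004,0.005,0.19],0],[0,[0.004,0.005,0.25],0],[0,[0.004,0.005,0.28],0]]'; python3 -m inch '[[0,[0,0,0.03],0],[0,[0,0,0.06],0],[0,[0,0,0.072],0],[0,[0,0,0.076],0],[0,[0,0,0.076],0]]';python3 -m inch '[[0,[0,0,0],0],[0,[0,0,0],0],[0,[0,0,0],0]]'; python3 go.py 0.5505 0.2081 0.0235 46.5
```

```text
time_s: 22.9
eef_pos: [0.5488, 0.2078, 0.0517]
tcp_rot: [[-0.725, 0.689, -0.004], [0.689, 0.725, -0.001], [0.002, -0.003, -1.0]]
contact_force: [-0.4, 0.3, 1.0]
grip_width: 0.0851
time_s: 23.32
eef_pos: [0.5509, 0.2086, 0.0245]
tcp_rot: [[-0.726, 0.688, 0.0], [0.688, 0.726, 0.0], [-0.0, 0.0, -1.0]]
contact_force: [0.3, 0.0, 0.5]
grip_width: 0.0854
time_s: 23.57
eef_pos: [0.5512, 0.2087, 0.0252]
tcp_rot: [[-0.726, 0.688, 0.002], [0.688, 0.726, 0.0], [-0.001, 0.001, -1.0]]
contact_force: [-0.0, -0.6, -0.6]
grip_width: 0.0855
t 23.57 tcp [0.5512 0.2087 0.0252] w 0.0855 SHIFT [0.0003, -0.0024, 0.0043] TURN 0.0002 rows 0.0
```

```bash
python3 -m inch '[[0,[0,-0.002,0.002],0],[0.2,[0,-0.002,0.003],0],[0.35,[0,-0.002,0.003],0],[0.45,[0,-0.002,0.003],0],[0.55,[0,-0.002,0.003],0]]' 30; python3 -m inch '[[0.8,[0,0,0],0],[1,[0,0,0],0],[1,[0,0,0],0],[1,[0,0,0],0],[1,[0,0,0],0]]'; python3 go.py 0.5505 0.2081 0.0235 46.5;  python3 -m inch '[[1,[0,0,-0.03],0],[1,[0,0,-0.1],0],[1,[0,0,-0.19],0],[1,[0,0,-0.28],0],[1,[0,0,-0.37],0]]'; python3 go.py 0.5062 -0.1936 0.175 53.7
```

```text
time_s: 23.98
eef_pos: [0.5501, 0.208, 0.0231]
tcp_rot: [[-0.726, 0.688, 0.0], [0.688, 0.726, 0.0], [-0.0, 0.0, -1.0]]
contact_force: [-0.1, -0.9, -0.9]
grip_width: 0.0391
time_s: 24.4
eef_pos: [0.5502, 0.208, 0.0233]
tcp_rot: [[-0.726, 0.688, 0.0], [0.688, 0.726, 0.0], [-0.0, 0.0, -1.0]]
contact_force: [-0.4, 0.9, 1.5]
grip_width: 0.0364
t 24.4 tcp [0.5502 0.208  0.0233] w 0.0364 SHIFT [-0.0005, 0.0006, -0.0006] TURN 0.0002 rows 0.0
time_s: 24.82
eef_pos: [0.5493, 0.2079, 0.173]
tcp_rot: [[-0.726, 0.688, -0.001], [0.688, 0.726, -0.0], [0.001, -0.001, -1.0]]
contact_force: [0.7, 0.6, -0.9]
grip_width: 0.0367
t 24.82 tcp [0.5493 0.2079 0.173 ] w 0.0367 SHIFT [-0.6125, -0.8025, -0.0049] TURN -0.0798 rows 9.7
```

```bash
python3 -m inch '[[1,[-0.03,-0.04,0],-0.02],[1,[-0.08,-0.105,0],-0.04],[1,[-0.14,-0.183,0],-0.06],[1,[-0.2,-0.262,0],-0.08],[1,[-0.26,-0.34,0],-0.08]]'; python3 go.py 0.5062 -0.1936 0.175 53.7
python3 - <<'E'
from h import *
p,d=r.read_camera("side"); cv2.imwrite("pics/s2.png",cv2.resize(p[100:300,150:400,::-1],None,fx=3,fy=3))
E
```

```text
time_s: 25.23
eef_pos: [0.5312, 0.0365, 0.1719]
tcp_rot: [[-0.808, 0.59, 0.0], [0.59, 0.808, -0.0], [-0.0, 0.0, -1.0]]
contact_force: [0.6, -1.0, -0.9]
grip_width: 0.0365
t 25.23 tcp [0.5312 0.0365 0.1719] w 0.0365 SHIFT [-0.2888, -0.5015, -0.0078] TURN 0.002 rows 5.6
```

View pics/s2.png

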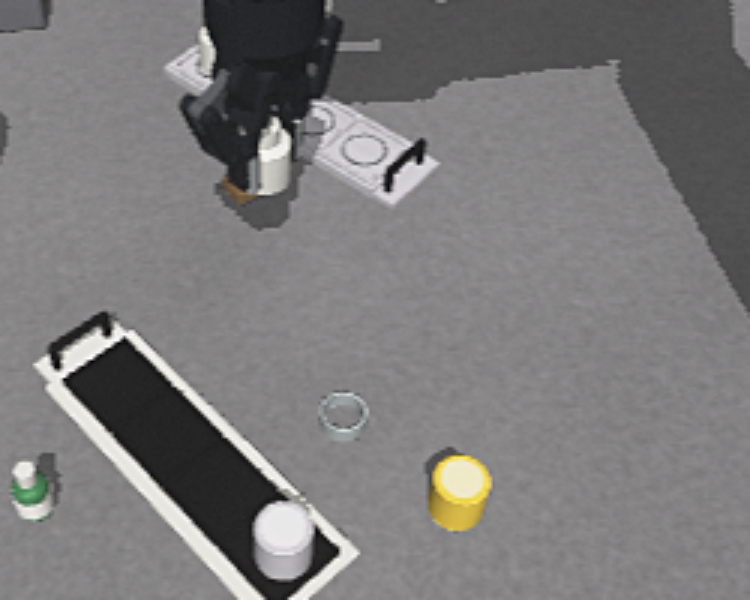

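The necked cell is held upright between the pads at (268,165) in the crop; the short cell still stands in the rack at (283,540). I'll carry on to the third place from the far end.

```bash
python3 -m inch '[[1,[-0.05,-0.086,0],0],[1,[-0.1,-0.172,0],0],[1,[-0.15,-0.26,0],0],[1,[-0.2,-0.346,0],0],[1,[-0.25,-0.432,0],0]]';  python3 -m inch '[[1,[-0.03,-0.05,0],0],[1,[-0.039,-0.07,0.02],0],[1,[-0.039,-0.07,0.08],0],[1,[-0.039,-0.07,0.16],0],[1,[-0.039,-0.07,0.22],0]]'; python3 -m inch '[[1,[0,0,0.03],0],[1,[0,0,0.05],0],[1,[0,0,0.05],0],[1,[0,0,0.05],0],[1,[0,0,0.05],0]]'; python3 go.py 0.5062 -0.1936 0.0233 53.7
```

```text
time_s: 25.7
eef_pos: [0.5097, -0.1622, 0.1718]
tcp_rot: [[-0.806, 0.592, 0.0], [0.592, 0.806, -0.0], [-0.0, 0.0, -1.0]]
contact_force: [1.3, -0.2, -0.7]
grip_width: 0.0371
time_s: 26.12
eef_pos: [0.5056, -0.1915, 0.0815]
tcp_rot: [[-0.806, 0.592, -0.001], [0.592, 0.806, 0.001], [0.001, 0.0, -1.0]]
contact_force: [-1.0, -0.1, -0.8]
grip_width: 0.0367
time_s: 26.53
eef_pos: [0.5074, -0.1929, 0.0646]
tcp_rot: [[-0.806, 0.591, 0.002], [0.591, 0.806, -0.001], [-0.003, 0.0, -1.0]]
contact_force: [0.6, 0.4, -0.4]
grip_width: 0.0369
t 26.53 tcp [ 0.5074 -0.1929  0.0646] w 0.0369 SHIFT [0.0017, -0.0032, 0.1033] TURN 0.0004 rows 1.0
```

```bash
python3 -m inch '[[1,[0,-0.002,0.02],0],[1,[0,-0.002,0.045],0],[1,[0,-0.002,0.068],0],[1,[0,-0.002,0.085],0],[1,[0,-0.002,0.093],0]]'; python3 -m inch '[[1,[0,0,0],0],[1,[0,0,0],0],[1,[0,0,0],0],[1,[0,0,0],0],[1,[0,0,0],0]]'; python3 -m inch '[[1,[0,0,0],0],[1,[0,0,0],0],[1,[0,0,0],0]]'; python3 go.py 0.5062 -0.1936 0.0233 53.7
```

```text
time_s: 26.95
eef_pos: [0.5048, -0.1926, 0.0241]
tcp_rot: [[-0.806, 0.592, -0.002], [0.592, 0.806, 0.001], [0.003, -0.0, -1.0]]
contact_force: [-0.2, 0.4, 0.2]
grip_width: 0.0369
time_s: 27.37
eef_pos: [0.5061, -0.1934, 0.0263]
tcp_rot: [[-0.806, 0.592, 0.001], [0.592, 0.806, -0.0], [-0.001, 0.0, -1.0]]
contact_force: [0.3, -0.3, -0.7]
grip_width: 0.0368
time_s: 27.62
eef_pos: [0.5059, -0.1932, 0.0261]
tcp_rot: [[-0.806, 0.592, 0.0], [0.592, 0.806, -0.0], [-0.0, -0.0, -1.0]]
contact_force: [-0.7, 1.1, -1.1]
grip_width: 0.0368
t 27.62 tcp [ 0.5059 -0.1932  0.0261] w 0.0368 SHIFT [-0.0012, -0.0003, 0.0069] TURN 0.0002 rows 0.1
```

```bash
python3 -m inch '[[1,[-0.001,0,0.002],0],[1,[-0.001,0,0.004],0],[1,[-0.001,0,0.006],0],[1,[-0.001,0,0.0075],0],[1,[-0.001,0,0.0075],0]]'; python3 -m inch '[[1,[0,0,0],0],[1,[0,0,0],0]]'; python3 go.py 0.5062 -0.1936 0.0233 53.7
```

```text
time_s: 28.03
eef_pos: [0.5061, -0.1934, 0.0232]
tcp_rot: [[-0.806, 0.592, -0.0], [0.592, 0.806, 0.0], [0.0, -0.0, -1.0]]
contact_force: [-2.2, 1.1, 3.4]
grip_width: 0.0372
time_s: 28.2
eef_pos: [0.5061, -0.1934, 0.0232]
tcp_rot: [[-0.806, 0.592, -0.0], [0.592, 0.806, -0.0], [0.0, -0.0, -1.0]]
contact_force: [-3.1, 0.7, 5.5]
grip_width: 0.0369
t 28.2 tcp [ 0.5061 -0.1934  0.0232] w 0.0369 SHIFT [-0.0005, -0.0003, -0.0002] TURN 0.0002 rows 0.0
```

Touched down. Releasing.

```bash
python3 -m inch '[[1,[0,0,-0.0015],0],[0.55,[0,0,-0.0015],0],[0.5,[0,0,-0.0015],0],[0.4,[0,0,-0.0015],0],[0.3,[0,0,-0.0015],0]]'; python3 -m inch '[[0.2,[0,0,0],0],[0.1,[0,0,0],0],[0,[0,0,-0.03],0],[0,[0,0,-0.1],0],[0,[0,0,-0.18],0]]'; python3 -m inch '[[0,[0,0,-0.08],0],[0,[0,0,-0.17],0],[0,[0,0,-0.17],0],[0,[0,0,-0.17],0],[0,[0,0,-0.17],0]]'; python3 -m inch '[[0,[0,0,0],0],[0,[0,0,0],0],[0,[0,0,0],0]]'; python3 wm.py w9 mid_necked mid_tall mid_domed;  python3 go.py 0.5001 0.2522 0.165 46.5
```

```text
time_s: 28.62
eef_pos: [0.5061, -0.1934, 0.0234]
tcp_rot: [[-0.806, 0.592, -0.0], [0.592, 0.806, 0.0], [0.0, -0.0, -1.0]]
contact_force: [-1.0, 0.1, -0.5]
grip_width: 0.0595
time_s: 29.03
eef_pos: [0.5046, -0.1925, 0.0952]
tcp_rot: [[-0.806, 0.592, -0.004], [0.592, 0.806, 0.002], [0.004, -0.0, -1.0]]
contact_force: [-0.1, -0.0, -0.1]
grip_width: 0.0857
time_s: 29.45
eef_pos: [0.5059, -0.1933, 0.1639]
tcp_rot: [[-0.806, 0.592, 0.0], [0.592, 0.806, -0.0], [-0.0, 0.0, -1.0]]
contact_force: [-0.1, 1.4, -0.1]
grip_width: 0.0858
time_s: 29.7
eef_pos: [0.5053, -0.1929, 0.1621]
tcp_rot: [[-0.806, 0.592, -0.002], [0.592, 0.806, 0.001], [0.003, -0.0, -1.0]]
contact_force: [0.6, 0.4, -0.6]
grip_width: 0.0856
t 29.7 [ 0.5053 -0.1929  0.1621]
mid_necked 0.76 [257. 192.] 1557 z [0.014 0.063] top [ 0.5052 -0.1941  0.0616] circ 505.7 -194.4 10.9
mid_necked 0.17 low
mid_tall 0.94 [255. 255.] 1808 z [0.017 0.069] top [ 0.555  -0.2304  0.0679] circ 555.6 -231.1 18.0
mid_domed 0.75 [255. 298.] 1093 z [0.013 0.059] top [ 0.6042 -0.2666  0.0575] circ 589.1 -259.6 29.6
t 29.9 tcp [ 0.5059 -0.1933  0.1629] w 0.0856 SHIFT [0.6707, 0.8892, -0.0045] TURN 0.0802 rows 10.7
```

View pics/w9.png

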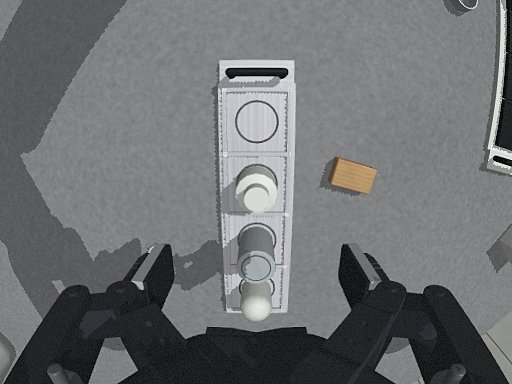

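Necked (257,192), tall (256,258) and domed (257,302) all stand centred. The free place is the one by the handle, at (257,121). The short cell is last.

```bash
python3 -m inch '[[0,[0.04,0.053,0],0.02],[0,[0.1,0.133,0],0.04],[0,[0.16,0.213,0],0.06],[0,[0.22,0.293,0],0.08],[0,[0.28,0.373,0],0.08]]'; python3 go.py 0.5001 0.2522 0.165 46.5
```

```text
time_s: 30.32
eef_pos: [0.5038, -0.0053, 0.1634]
tcp_rot: [[-0.724, 0.69, 0.0], [0.69, 0.724, 0.0], [0.0, 0.0, -1.0]]
contact_force: [-0.2, -0.1, -0.8]
grip_width: 0.0858
t 30.32 tcp [ 0.5038 -0.0053  0.1634] w 0.0858 SHIFT [0.4508, 0.4596, -0.0039] TURN -0.0014 rows 6.2
```

```bash
python3 -m inch '[[0,[0.07,0.071,0],0],[0,[0.14,0.143,0],0],[0,[0.21,0.214,0],0],[0,[0.28,0.286,0],0],[0,[0.35,0.357,0],0]]'; python3 -m inch '[[0,[0.05,0.05,0],0],[0,[0.09,0.09,0],0],[0,[0.101,0.102,0],0],[0,[0.101,0.102,0],0],[0,[0.101,0.102,0],0]]';python3 -m inch '[[0,[0,0,0],0],[0,[0,0,0],0]]'; python3 wm.py w10 mid_short; python3 go.py 0.5001 0.2522 0.024 46.5
```

```text
time_s: 30.73
eef_pos: [0.5004, 0.1951, 0.1636]
tcp_rot: [[-0.726, 0.688, 0.0], [0.688, 0.726, -0.0], [-0.0, 0.0, -1.0]]
contact_force: [0.7, 0.7, 0.6]
grip_width: 0.0855
time_s: 31.15
eef_pos: [0.4995, 0.25, 0.1632]
tcp_rot: [[-0.726, 0.688, -0.0], [0.688, 0.726, -0.001], [-0.0, -0.001, -1.0]]
contact_force: [1.4, 0.6, 0.5]
grip_width: 0.0851
time_s: 31.32
eef_pos: [0.4998, 0.2491, 0.1634]
tcp_rot: [[-0.724, 0.689, -0.0], [0.689, 0.724, -0.0], [-0.0, -0.0, -1.0]]
contact_force: [0.1, 0.5, 0.8]
grip_width: 0.0852
t 31.3167 [0.4998 0.2491 0.1634]
mid_short 0.91 [134. 133.] 1613 z [0.008 0.043] top [0.3807 0.2028 0.0419] circ 380.4 202.0 19.4
mid_short 0.67 [359. 128.] 1733 z [0.008 0.043] top [0.5236 0.3576 0.0419] circ 524.4 358.1 20.1
t 31.42 tcp [0.4999 0.2493 0.1636] w 0.0856 SHIFT [0.0046, 0.0056, 0.3489] TURN -0.001 rows 3.3
```

View pics/w10.png

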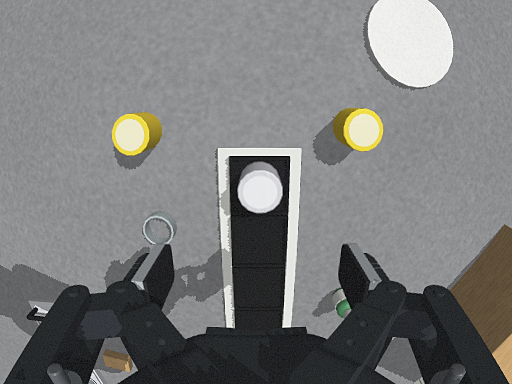

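The short aluminium cell is at (260,188), where it was before. The yellow look-alikes at (130,134) and (362,130) are well clear of the jaws. I'll descend.

```bash
python3 -m inch '[[0,[0.004,0.005,0.06],0],[0,[0.004,0.005,0.13],0],[0,[0.004,0.005,0.19],0],[0,[0.004,0.005,0.25],0],[0,[0.004,0.005,0.28],0]]'; python3 -m inch '[[0,[0,0,0.03],0],[0,[0,0,0.055],0],[0,[0,0,0.066],0],[0,[0,0,0.068],0],[0,[0,0,0.068],0]]';python3 -m inch '[[0,[0,0,0],0],[0,[0,0,0],0],[0,[0,0,0],0]]'; python3 go.py 0.5001 0.2522 0.0235 46.5
```

```text
time_s: 31.83
eef_pos: [0.4982, 0.2518, 0.0487]
tcp_rot: [[-0.725, 0.689, -0.004], [0.689, 0.725, -0.001], [0.002, -0.003, -1.0]]
contact_force: [-0.7, 0.1, -0.5]
grip_width: 0.0856
time_s: 32.25
eef_pos: [0.5003, 0.2532, 0.0248]
tcp_rot: [[-0.726, 0.688, 0.001], [0.688, 0.726, 0.0], [-0.0, 0.001, -1.0]]
contact_force: [0.9, 0.3, 0.2]
grip_width: 0.0858
time_s: 32.5
eef_pos: [0.5004, 0.2533, 0.0251]
tcp_rot: [[-0.726, 0.688, 0.001], [0.688, 0.726, 0.0], [-0.001, 0.001, -1.0]]
contact_force: [0.6, -0.6, 0.2]
grip_width: 0.0852
t 32.5 tcp [0.5004 0.2533 0.0251] w 0.0852 SHIFT [-0.0014, -0.0024, 0.0041] TURN 0.0002 rows 0.0
```

```bash
python3 -m inch '[[0,[-0.001,-0.002,0.002],0],[0.2,[-0.001,-0.002,0.003],0],[0.35,[-0.001,-0.002,0.003],0],[0.45,[-0.001,-0.002,0.003],0],[0.52,[-0.001,-0.002,0.003],0]]' 30; python3 -m inch '[[0.8,[0,0,0],0],[1,[0,0,0],0],[1,[0,0,0],0],[1,[0,0,0],0],[1,[0,0,0],0]]'; python3 go.py 0.5001 0.2522 0.0235 46.5;  python3 -m inch '[[1,[0,0,-0.03],0],[1,[0,0,-0.1],0],[1,[0,0,-0.19],0],[1,[0,0,-0.28],0],[1,[0,0,-0.37],0]]'; python3 go.py 0.4563 -0.1571 0.175 53.7
```

```text
time_s: 32.92
eef_pos: [0.4995, 0.2522, 0.0231]
tcp_rot: [[-0.726, 0.688, 0.0], [0.688, 0.726, 0.0], [-0.0, 0.0, -1.0]]
contact_force: [0.3, 0.7, 1.3]
grip_width: 0.0411
time_s: 33.33
eef_pos: [0.4997, 0.2523, 0.0233]
tcp_rot: [[-0.726, 0.688, 0.0], [0.688, 0.726, 0.0], [-0.0, 0.0, -1.0]]
contact_force: [0.6, 0.4, 3.0]
grip_width: 0.0391
t 33.33 tcp [0.4997 0.2523 0.0233] w 0.0391 SHIFT [-0.0008, 0.0005, -0.0005] TURN 0.0002 rows 0.0
time_s: 33.75
eef_pos: [0.4987, 0.252, 0.1728]
tcp_rot: [[-0.726, 0.688, -0.001], [0.688, 0.726, -0.0], [0.001, -0.001, -1.0]]
contact_force: [0.6, -0.2, -0.5]
grip_width: 0.0392
t 33.75 tcp [0.4987 0.252  0.1728] w 0.0392 SHIFT [-0.6268, -0.815, -0.0049] TURN -0.0798 rows 9.9
```

```bash
python3 -m inch '[[1,[-0.03,-0.04,0],-0.02],[1,[-0.08,-0.105,0],-0.04],[1,[-0.14,-0.183,0],-0.06],[1,[-0.2,-0.262,0],-0.08],[1,[-0.26,-0.34,0],-0.08]]'; python3 go.py 0.4563 -0.1571 0.172 53.7
```

```text
time_s: 34.17
eef_pos: [0.4805, 0.0807, 0.1717]
tcp_rot: [[-0.808, 0.589, 0.0], [0.589, 0.808, -0.0], [-0.0, -0.0, -1.0]]
contact_force: [0.6, -0.9, -1.0]
grip_width: 0.0391
t 34.17 tcp [0.4805 0.0807 0.1717] w 0.0391 SHIFT [-0.3016, -0.5159, -0.0008] TURN 0.002 rows 5.7
```

```bash
python3 -m inch '[[1,[-0.05,-0.086,0],0],[1,[-0.1,-0.172,0],0],[1,[-0.15,-0.26,0],0],[1,[-0.2,-0.346,0],0],[1,[-0.25,-0.432,0],0]]';  python3 -m inch '[[1,[-0.03,-0.05,0],0],[1,[-0.05,-0.084,0.02],0],[1,[-0.05,-0.084,0.08],0],[1,[-0.05,-0.084,0.16],0],[1,[-0.05,-0.084,0.22],0]]'; python3 -m inch '[[1,[0,0,0.03],0],[1,[0,0,0.05],0],[1,[0,0,0.05],0],[1,[0,0,0.05],0],[1,[0,0,0.05],0]]'; python3 go.py 0.4563 -0.1571 0.0233 53.7
```

```text
time_s: 34.58
eef_pos: [0.4589, -0.1182, 0.1717]
tcp_rot: [[-0.806, 0.592, 0.0], [0.592, 0.806, -0.0], [-0.0, 0.0, -1.0]]
contact_force: [1.0, -0.2, -1.4]
grip_width: 0.0391
time_s: 35.0
eef_pos: [0.4553, -0.1557, 0.0821]
tcp_rot: [[-0.805, 0.593, -0.0], [0.593, 0.805, 0.0], [0.0, 0.0, -1.0]]
contact_force: [-0.4, 0.2, -1.7]
grip_width: 0.0388
time_s: 35.42
eef_pos: [0.4568, -0.1559, 0.0643]
tcp_rot: [[-0.806, 0.592, 0.002], [0.592, 0.806, -0.001], [-0.002, 0.0, -1.0]]
contact_force: [0.1, -0.4, -0.4]
grip_width: 0.0391
t 35.42 tcp [ 0.4568 -0.1559  0.0643] w 0.0391 SHIFT [-0.0005, -0.0033, 0.1026] TURN 0.0003 rows 1.0
```

```bash
python3 -m inch '[[1,[0,-0.002,0.02],0],[1,[0,-0.002,0.045],0],[1,[0,-0.002,0.068],0],[1,[0,-0.002,0.085],0],[1,[0,-0.002,0.092],0]]'; python3 -m inch '[[1,[0,0,0],0],[1,[0,0,0],0],[1,[0,0,0],0],[1,[0,0,0],0],[1,[0,0,0],0]]'; python3 -m inch '[[1,[0,0,0],0],[1,[0,0,0],0],[1,[0,0,0],0]]'; python3 go.py 0.4563 -0.1571 0.0233 53.7
```

```text
time_s: 35.83
eef_pos: [0.4544, -0.1554, 0.0246]
tcp_rot: [[-0.806, 0.592, -0.002], [0.592, 0.806, 0.001], [0.003, -0.0, -1.0]]
contact_force: [0.5, 0.2, -0.9]
grip_width: 0.039
time_s: 36.25
eef_pos: [0.4558, -0.1563, 0.0267]
tcp_rot: [[-0.806, 0.592, 0.001], [0.592, 0.806, -0.0], [-0.001, 0.0, -1.0]]
contact_force: [0.3, 0.7, -0.9]
grip_width: 0.0393
time_s: 36.5
eef_pos: [0.4556, -0.1561, 0.0264]
tcp_rot: [[-0.806, 0.592, 0.0], [0.592, 0.806, -0.0], [-0.0, 0.0, -1.0]]
contact_force: [-0.6, -1.0, -0.9]
grip_width: 0.0389
t 36.5 tcp [ 0.4556 -0.1561  0.0264] w 0.0389 SHIFT [-0.0029, -0.0009, 0.0078] TURN 0.0002 rows 0.1
```

```bash
python3 -m inch '[[1,[-0.003,-0.001,0.002],0],[1,[-0.003,-0.001,0.004],0],[1,[-0.003,-0.001,0.006],0],[1,[-0.003,-0.001,0.008],0],[1,[-0.003,-0.001,0.0083],0]]'; python3 -m inch '[[1,[0,0,0],0],[1,[0,0,0],0]]'; python3 go.py 0.4563 -0.1571 0.0233 53.7
```

```text
time_s: 36.92
eef_pos: [0.4562, -0.1571, 0.0232]
tcp_rot: [[-0.806, 0.592, -0.0], [0.592, 0.806, 0.0], [0.0, -0.0, -1.0]]
contact_force: [-2.6, 1.3, 5.4]
grip_width: 0.0388
time_s: 37.08
eef_pos: [0.4562, -0.1571, 0.0233]
tcp_rot: [[-0.806, 0.592, -0.0], [0.592, 0.806, -0.0], [0.0, -0.0, -1.0]]
contact_force: [-2.0, 1.4, 5.4]
grip_width: 0.0389
t 37.08 tcp [ 0.4562 -0.1571  0.0233] w 0.0389 SHIFT [-0.0001, 0.0002, -0.0001] TURN 0.0002 rows 0.0
```

```bash
python3 -m inch '[[1,[0,0,-0.0015],0],[0.5,[0,0,-0.0015],0],[0.45,[0,0,-0.0015],0],[0.35,[0,0,-0.0015],0],[0.25,[0,0,-0.0015],0]]'; python3 -m inch '[[0.15,[0,0,0],0],[0,[0,0,0],0],[0,[0,0,-0.03],0],[0,[0,0,-0.1],0],[0,[0,0,-0.18],0]]'; python3 -m inch '[[0,[0,0,-0.08],0],[0,[0,0,-0.17],0],[0,[0,0,-0.25],0],[0,[0,0,-0.25],0],[0,[0,0,-0.25],0]]'; python3 -m inch '[[0,[0,0,0],0],[0,[0,0,0],0],[0,[0,0,0],0]]'; python3 wm.py w11 mid_short mid_necked mid_tall mid_domed
cat > fin.py <<'E'
from h import *
for n in ("side","scene"):
    p,d=r.read_camera(n); W=world(n,d); cv2.imwrite(f"pics/{n}F.png",p[:,:,::-1])
    for k in ("mid_domed","mid_tall","mid_necked","mid_short"):
        for o in r.cut_out(n,k)[:2]:
            P=W[o["mask"]&(d>0)]
            if len(P)<10 or np.percentile(P[:,2],98)<.03: continue
            top=P[P[:,2]>np.percentile(P[:,2],95)-.004]; print(n,k,round(o["conf"],2),np.round(o["xy"]),top.mean(0).round(4))
E
python3 fin.py
```

```text
time_s: 37.5
eef_pos: [0.4563, -0.1571, 0.0235]
tcp_rot: [[-0.806, 0.592, 0.0], [0.592, 0.806, -0.0], [-0.0, 0.0, -1.0]]
contact_force: [0.2, -0.2, -0.3]
grip_width: 0.0639
time_s: 37.92
eef_pos: [0.4546, -0.1561, 0.0946]
tcp_rot: [[-0.806, 0.592, -0.004], [0.592, 0.806, 0.003], [0.005, -0.0, -1.0]]
contact_force: [0.3, -0.2, -0.6]
grip_width: 0.0857
time_s: 38.33
eef_pos: [0.4575, -0.1579, 0.1978]
tcp_rot: [[-0.806, 0.592, 0.004], [0.592, 0.806, -0.003], [-0.005, 0.0, -1.0]]
contact_force: [-1.0, 0.7, 0.1]
grip_width: 0.0851
time_s: 38.58
eef_pos: [0.4552, -0.1565, 0.1938]
tcp_rot: [[-0.806, 0.592, -0.003], [0.592, 0.806, 0.002], [0.003, -0.0, -1.0]]
contact_force: [0.8, -0.4, 0.2]
grip_width: 0.0854
t 38.5833 [ 0.4552 -0.1565  0.1938]
mid_short 0.82 [254. 186.] 1367 z [0.024 0.054] top [ 0.4552 -0.1574  0.052 ] circ 455.7 -158.1 19.5
mid_necked 0.74 [256. 234.] 1205 z [0.016 0.062] top [ 0.5049 -0.1936  0.0614] circ 505.0 -194.7 11.5
mid_tall 0.55 [257. 290.] 1364 z [0.015 0.069] top [ 0.5542 -0.23    0.0678] circ 555.4 -231.1 18.3
mid_domed 0.67 [252. 316.] 532 z [0.012 0.068] top [ 0.5917 -0.2579  0.0595] circ 521.6 -211.9 96.4
mid_domed 0.35 [261. 208.] 8478 z [0.007 0.036] top [ 0.4349 -0.1399  0.0394] circ 489.5 -181.9 94.4
side mid_domed 0.66 [219. 113.] [ 0.6048 -0.265   0.0566]
side mid_tall 0.52 [238. 120.] [ 0.5564 -0.2276  0.0669]
side mid_necked 0.72 [256. 134.] [ 0.5055 -0.1905  0.0599]
side mid_short 0.8 [303. 262.] [0.3802 0.2029 0.0411]
side mid_short 0.7 [226. 332.] [0.5246 0.3601 0.0413]
scene mid_domed 0.74 [152. 198.] [ 0.6119 -0.2635  0.0558]
scene mid_tall 0.56 [171. 187.] [ 0.561  -0.228   0.0667]
scene mid_necked 0.6 [197. 184.] [ 0.5111 -0.1899  0.0598]
scene mid_short 0.73 [397. 244.] [0.5287 0.3595 0.0413]
scene mid_short 0.59 [346. 196.] [0.3849 0.2023 0.041 ]
```

View pics/w11.png

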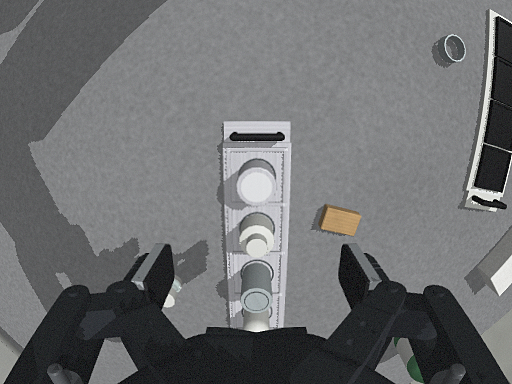

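View pics/sideF.png

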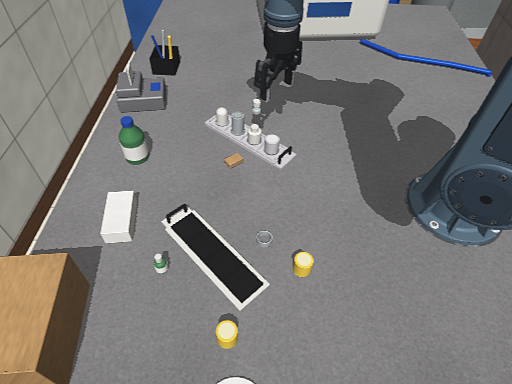

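All four cells stand in the tray: from the handle (side ~(287,154)) short, necked, tall, domed. The rack is empty and the loose things are where they were. Handing in.

```bash
python3 -c "
from bench import r
print(r.sign_off(), r.state()['time_s'])"
```

```text
the job is handed in; nothing more can be done
the job is handed in; nothing more can be done
```

All four cells are in the tray in reverse order, and I handed the job in at about 39 s. From the tray's handle outward they stand short, necked, tall, domed. In the rack the order from its handle was domed, tall, necked, short.

- **Placing:** each cell was lowered until light contact (about 5–11 N) and then released. The necked cell's grip read about 1.5 mm under its 38 mm width, but it stayed upright and landed centred.
- **Position check:** wrist pictures after each release put every cell within about 1 mm of its place centre, upright and at the right height. For the domed cell, the good wrist reading came right after its own placing, because the gripper partly hid it in the final picture.
- **Surroundings:** the final side picture showed the rack empty and the yellow look-alikes, bottle, ring, vial and block where they started.
- **Disagreements:** the scene camera read about 5 mm off in x from the wrist and side cameras throughout, so I went by those two. In the last check, the scene and side networks reported only the yellow look-alikes as the short cell. I confirmed the real one from the final wrist measurement and by eye in the side picture.

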